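# Tighten the grinder's flange bearing

### The arm

A 6-joint arm with a two-finger parallel gripper is mounted at the origin on the work surface. World frame = base frame: x ahead of the robot, y to its left, z up, the work surface at z = 0. Lengths are in mm, angles in rad, forces in N, time in s.
With the tool pointing down it reaches from about 350 to 775 mm from the base axis. Payload 7.3 kg.
Tool frame: the origin (TCP) lies at the very end of the fingers, on their centre line; the grasp point (between the pads) lies 19 mm behind it; z points along the fingers, y is the direction in which the jaws open and shut (so a half turn about z gives the same grasp; the last joint's range is limited). The gripper opens to 92 mm and grips with 3 to 60 N. Pads are 19 mm wide; open, the fingers measure 130 mm over their backs; the gripper's body (75 mm by 190 mm) begins 47 mm behind the grasp point.
Start: joints at [1.022, 0.342, 1.524, -0, 1.275, -0.146], TCP at [205.787, 483.011, 188.841] pointing down, gripper open.
Joint ranges: [-2.53, 2.53], [-0.77, 2.02], [0.04, 2.7], [-1, 4.14], [0.28, 2.66], [-3.11, 3.11]. Speed limits (rad/s): [2.57, 2.57, 3.14, 3.14, 3.14, 3.14].

### API

Orientations are given as [roll, pitch, yaw] about the fixed x, y, z axes, in that order (R = Rz(yaw) Ry(pitch) Rx(roll)).
In Python, from plant import bot gives the robot as it stands.
- The arm moves only by the tool arm_command, never from a script. Its argument "targets" is a list of rows, each an object of numbers: "x", "y", "z": the shift along the world's x, y, z in cm; "roll": the turn about the world's z in rad. In form: [{"x": .., "y": .., "z": .., "roll": ..}, ...]. A call has 1 to 8 rows; each row is the pose to reach, as a shift and turn from the pose commanded when the call began; what a row does not reach only later rows make up. A row lasts 1/12 s, in which the tool goes at most 41.7 mm and 7.16 degrees, less where a joint would pass 70% of its speed; a pose out of reach is approached as far as the arm can. A call with a gripper value outside its range is refused whole. "fingers" is the opening, from 0 (shut) to 1 (fully open), set as the call begins (left out, the last holds). The fingers move at their own pace and stop on an object; the grip force is fixed at half the most. Time passes only in rows, so rows that repeat a pose let the fingers close. It gives the time, the measured TCP pose, the force and the opening at its end, in the units of the state.
- bot.get_obs(): the state, without advancing time (a new reading comes with each control period).
- bot.capture(name): name is "side" or "top"; returns a dict with "img" (400x640x3 uint8, blue, green, red), "fx", "fy", "cx", "cy" (pixels), "position" and "rotation" of the camera in the world. Camera axes: x right, y down, z forward; pixel columns grow to the right and rows downward; lengths in mm; the calibration is good to about 2 mm. A picture is of the moment at which its call begins. There is no depth.
- bot.close_job(): hands the job in, once; it reports no verdict.
The state is a dict: "time": time; "joint_positions": joint angles; "dq": joint speeds; "tau": joint torques, N m; "tool_pos": TCP position; "tcp_rot": TCP orientation; "contact_force": force on the tool from outside, world axes, zero at the start; "moment": the same for the moment, N m; "grip_width": finger opening in mm.
Only numpy, scipy, OpenCV 4.12 (cv2) and the standard library are available. Lean on these libraries where they do the work, as an engineer would, in place of code of your own. Each camera call takes 0.05 s, during which the arm holds its last target.

### The job

Take the T-handle socket wrench from its stand and tighten the bearing's four bolts evenly. Two opposite bolts are already snug: first turn each of the two loose ones to half tight as well, then nip all four up firmly against their stops, to about 0.4 newton metres each, in cross order (the opposite bolt straight after the first, then the other pair), without leaning on the bolts or forcing them. Turn bolts only with the wrench, stand it back upright in the stand's pocket, and leave the other things where they are.

Things in the scene. Friction and masses are not known exactly. Their poses are not given: they have to be found in the camera images.
- bearing: square grey cast flange bearing, 142 mm a side, on a dark 165 mm steel base plate fixed to the bench; hub 80 mm across, top 44 mm above the bench. Four square-head bolts at (+-55, +-55) mm in its frame, on washers whose tops (the wrench's rim rests on them) are 33 mm above the bench. Origin on the bench under its centre, z up; x points the way the small brass grease nipple sticks out of the hub
- wrench: steel T-handle socket wrench, 110 mm tall, 0.35 kg, upright in its stand. Origin: centre of the socket's lower rim; z up the 14 mm shaft, x along the T bar, which is 120 mm long, 14 wide (y), from 86 to 110 mm up. Socket: square 23 mm inside (0.16 rad play either way on a bolt), flared to 25.8 at the rim, 31 mm outside (44 across corners), 24 mm deep; its sides face +-x and +-y
- wrench_handle (a point): the middle of the T bar, 98 mm above the wrench's origin; pinch the bar across its 14 mm here from above
- stand: plywood block 90 x 90 x 26 mm, fixed to the bench, with a round pocket 50 mm across and 18 mm deep in its top in which the wrench's socket stands. Origin at the centre of its underside; the pocket's floor is 8 mm above it
- bolt1_head (a point): centre of the top of bolt 1's head, a 20 mm square 14 mm tall with a 2 mm domed top above it, the point 16 mm above its washer; at (+55, +55) mm in the bearing's frame, opposite bolt 3
- bolt1 (a joint): angle (rad) of bolt 1, growing clockwise from above: 0 loose, 0.6 half tight (snug), 1.2 fully tight, a dead stop. At 0 the head's sides lie along the bearing's x and y to within 0.2 rad only: threads differ. Starts snug, at 0.55 to 0.65. Turning it takes 0.12 N m, it stays where left; at the stop apply 0.35 to 0.6 N m, never 0.9
- bolt2_head (a point): centre of the top of bolt 2's head, a 20 mm square 14 mm tall with a 2 mm domed top above it, the point 16 mm above its washer; at (-55, +55) mm in the bearing's frame, opposite bolt 4
- bolt2 (a joint): angle (rad) of bolt 2, growing clockwise from above: 0 loose, 0.6 half tight (snug), 1.2 fully tight, a dead stop. At 0 the head's sides lie along the bearing's x and y to within 0.2 rad only: threads differ. Starts loose, at 0 to 0.15. Turning it takes 0.12 N m, it stays where left; at the stop apply 0.35 to 0.6 N m, never 0.9
- bolt3_head (a point): centre of the top of bolt 3's head, a 20 mm square 14 mm tall with a 2 mm domed top above it, the point 16 mm above its washer; at (-55, -55) mm in the bearing's frame, opposite bolt 1
- bolt3 (a joint): angle (rad) of bolt 3, growing clockwise from above: 0 loose, 0.6 half tight (snug), 1.2 fully tight, a dead stop. At 0 the head's sides lie along the bearing's x and y to within 0.2 rad only: threads differ. Starts snug, at 0.55 to 0.65. Turning it takes 0.12 N m, it stays where left; at the stop apply 0.35 to 0.6 N m, never 0.9
- bolt4_head (a point): centre of the top of bolt 4's head, a 20 mm square 14 mm tall with a 2 mm domed top above it, the point 16 mm above its washer; at (+55, -55) mm in the bearing's frame, opposite bolt 2
- bolt4 (a joint): angle (rad) of bolt 4, growing clockwise from above: 0 loose, 0.6 half tight (snug), 1.2 fully tight, a dead stop. At 0 the head's sides lie along the bearing's x and y to within 0.2 rad only: threads differ. Starts loose, at 0 to 0.15. Turning it takes 0.12 N m, it stays where left; at the stop apply 0.35 to 0.6 N m, never 0.9
- can: bystander: a plain steel can, 66 mm across, 90 mm tall; origin at the centre of its underside
- wheel: bystander: a dark rubber polishing wheel lying flat, 100 mm across, 26 mm tall; origin at the centre of its underside
- block: bystander: a pale wooden block 90 x 50 x 35 mm; origin at the centre of its underside
Things that resemble listed ones, but are neither listed nor needed, are in the scene too. Leave any green or turquoise look-alike of the stand alone.

How it is judged:
By the outcome, as a careful person would: the job done as asked, in the order asked, and still so for the second after the job is handed in, with the robot touching nothing.
It also fails if it takes over 72 s, if anything falls off the work surface, if the arm or the gripper's body presses on something with over 40 N, if the wrist force passes 120 N, or if a joint passes its speed limit or range.

## Working session

There is one attempt and no reset: what is moved stays moved. The work goes in short steps, Python scripts to look and compute and a tool call to move; the robot and the scene stay as the last step left them, time stands still between calls to the robot, and variables do not carry over. Pictures are saved under pics/ and viewed, and the job is handed in when it is done.

Besides the shell and the picture viewer there is one more tool, called after "Call:" in YAML: its name, and indented under it one key for each argument. arm_command: Moves the arm, as the interface text tells. Its arguments: {"type":"object","properties":{"targets":{"type":"array","items":{"type":"object","properties":{"x":{"type":"number"},"y":{"type":"number"},"z":{"type":"number"},"roll":{"type":"number"}}}},"fingers":{"type":"number"}},"required":["targets"]}

```bash
ls; mkdir -p pics; python3 - <<'E'
from plant import bot
import cv2
o=bot.get_obs()
for k,v in o.items(): print(k,v)
for n in("top","side"):
    c=bot.capture(n); cv2.imwrite(f"pics/{n}0.png",c["img"])
    print(n,c["fx"],c["fy"],c["cx"],c["cy"],c["position"],c["rotation"])
E
```

```text
pics
time 0.0
joint_positions [ 1.02201133e+00  3.42731380e-01  1.52501864e+00 -1.60125127e-05
  1.27537548e+00 -1.46021505e-01]
dq [-6.03270030e-05 -9.36103960e-04 -1.64684967e-03  5.12835164e-04
 -1.00925809e-03  4.86015390e-04]
tau [-4.29802794e-04 -4.31228828e+01 -2.44219851e+01  7.17144390e-02
  5.59333863e-02 -1.47729434e-04]
tool_pos [205.53297168 482.59628337 188.13994017]
tcp_rot [-3.14007389e+00 -2.07885268e-04  2.73883368e+00]
contact_force [ 0.10672961 -0.10636681 -0.9170049 ]
moment [-0.01784657  0.01528144  0.02464726]
grip_width 91.66550928336385
top 472.2666953387676 472.2666953387676 317.47405900104843 200.73952153401743 [ 288.53584317  -14.39237781 1323.24692644] [-2.96467308 -0.01069635 -1.58644998]
side 371.1945385540154 371.1945385540154 317.2682375129457 192.12358640330575 [447.22181133 731.08856654 655.71094265] [-2.20976077  0.00817304 -3.03972507]
```

View pics/top0.png

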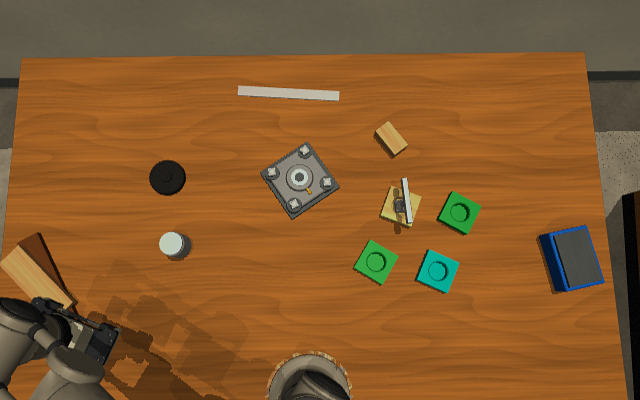

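View pics/side0.png

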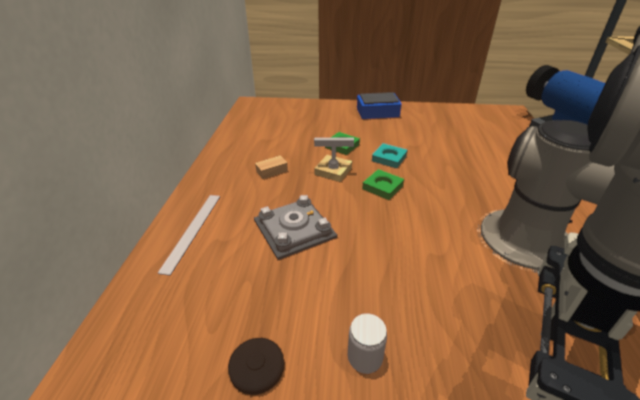

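```bash
cat > h.py <<'E'
import numpy as np, cv2
from scipy.spatial.transform import Rotation as R
from plant import bot
CAL={}
def grab(n):
    c=bot.capture(n); return c
def ray(c,u,v):
    d=np.array([(u-c["cx"])/c["fx"],(v-c["cy"])/c["fy"],1.0])
    M=R.from_euler("xyz",c["rotation"]).as_matrix() if np.size(c["rotation"])==3 else np.array(c["rotation"])
    return np.array(c["position"]),M@d
def onz(c,u,v,z):
    p,d=ray(c,u,v); return p+d*(z-p[2])/d[2]
def proj(c,P):
    M=R.from_euler("xyz",c["rotation"]).as_matrix()
    q=M.T@(np.array(P,float)-c["position"]); return c["fx"]*q[0]/q[2]+c["cx"],c["fy"]*q[1]/q[2]+c["cy"]
def tri(c1,a,c2,b):
    p,d=ray(c1,*a);q,e=ray(c2,*b); d/=np.linalg.norm(d);e/=np.linalg.norm(e)
    s=np.linalg.lstsq(np.c_[d,-e],q-p,rcond=None)[0]
    A=p+s[0]*d;B=q+s[1]*e; return (A+B)/2,np.linalg.norm(A-B)
def crop(c,x0,y0,w,h,k,name):
    im=cv2.resize(c["img"][y0:y0+h,x0:x0+w],None,fx=k,fy=k,interpolation=cv2.INTER_CUBIC)
    cv2.imwrite("pics/"+name,im)
E
python3 - <<'E'
from h import *
t=grab("top");s=grab("side")
crop(t,250,130,100,100,6,"t_bear.png");crop(t,360,160,80,80,7,"t_stand.png")
crop(s,245,185,100,75,7,"s_bear.png");crop(s,300,125,70,60,8,"s_stand.png")
E
```

```text
(no output)
```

View pics/t_bear.png

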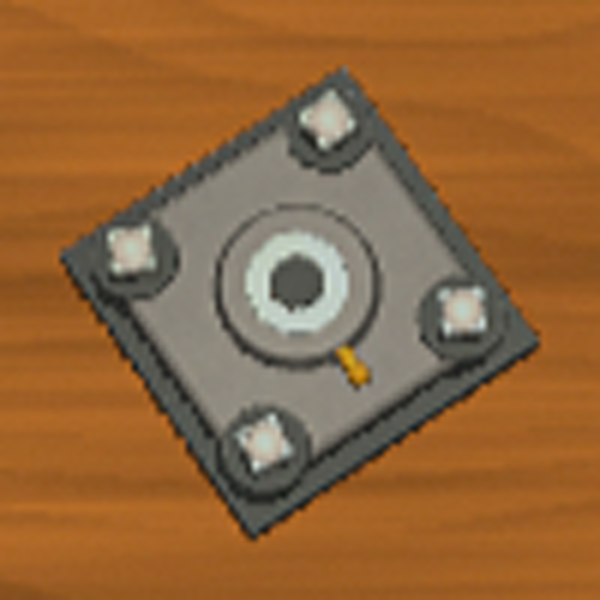

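View pics/t_stand.png

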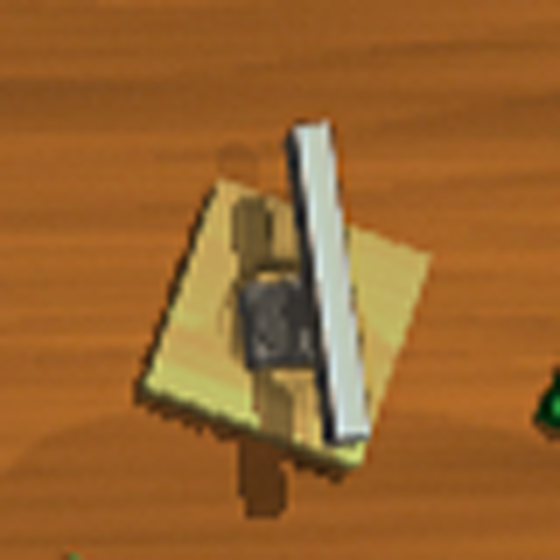

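View pics/s_bear.png

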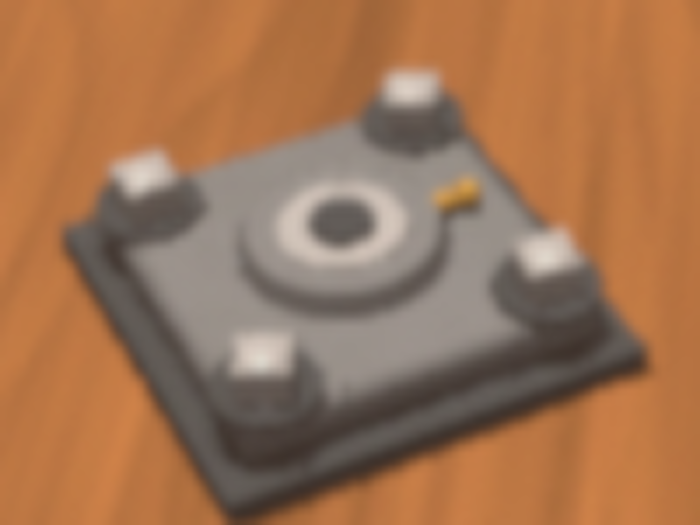

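View pics/s_stand.png

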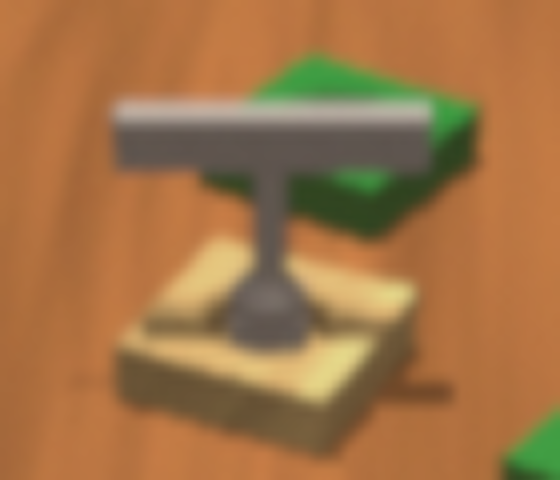

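```bash
cat > m.py <<'E'
from h import *
def blobs(c,x0,y0,w,h,thr,k=8,amin=20):
    im=cv2.resize(c["img"][y0:y0+h,x0:x0+w],None,fx=k,fy=k,interpolation=cv2.INTER_CUBIC).astype(float)
    b=im.min(2)
    m=(b>thr).astype(np.uint8)
    cs,_=cv2.findContours(m,cv2.RETR_EXTERNAL,cv2.CHAIN_APPROX_NONE)
    out=[]
    f=lambda p:((p[0]+.5)/k-.5+x0,(p[1]+.5)/k-.5+y0)
    for q in cs:
        a=cv2.contourArea(q)/k/k
        if a<amin: continue
        M=cv2.moments(q); ctr=f((M["m10"]/M["m00"],M["m01"]/M["m00"]))
        out.append((a,ctr,np.array([f(p) for p in cv2.boxPoints(cv2.minAreaRect(q))]),np.array([f(p) for p in q[:,0]])))
    return out
E
python3 - <<'E'
from m import *
t=grab("top");s=grab("side")
print("bolts top")
for thr in (130,145,160):
  for a,c,box,q in blobs(t,250,130,100,100,thr):
    P=np.array([onz(t,*p,48) for p in q])[:,:2].astype(np.float32)
    C=onz(t,*c,48)[:2]
    r=cv2.minAreaRect(P); z=(P-C)@[1,1j]
    print(thr,round(a,1),np.round(c,2),C.round(1),np.round(r[0],1),np.round(r[1],1),round(r[2],1),"m4",round(np.degrees(np.angle((z**4).sum()))/4-45,1)%90)
print("bar")
for a,c,box,q in blobs(t,360,160,80,80,150):
    P=np.array([onz(t,*p,118) for p in q])[:,:2].astype(np.float32)
    r=cv2.minAreaRect(P); print(round(a,1),np.round(c,2),r, onz(t,*c,118).round(1))
E
```

```text
bolts top
130 45.1 [293.65 203.23] [510.3  33.8] [510.4  34.1] [20.6 19.8] 25.8 m4 26.200000000000003
130 23.6 [299.39 185.47] [559.8  17.6] [563.2  18.6] [61.1 22.3] 89.9 m4 41.3
130 44.7 [326.72 181.23] [570.7 -58. ] [570.7 -57.8] [21.  20.6] 4.6 m4 4.299999999999997
130 246.6 [299.04 176.65] [584.7  18.4] [584.9  18.4] [52.  49.5] 6.0 m4 37.1
130 42.3 [271.38 171.06] [601.6  94.8] [601.6  94.8] [20.3 19.8] 7.6 m4 7.400000000000006
130 43.8 [304.19 149.43] [662.6   3.3] [662.3   3.3] [20.6 20.9] 37.2 m4 35.9
145 39.3 [293.66 203.22] [510.3  33.7] [510.4  34.1] [20.2 19. ] 25.2 m4 26.799999999999997
145 38.5 [326.77 181.26] [570.7 -58.2] [570.9 -57.9] [20.2 19.8] 5.9 m4 4.299999999999997
145 228.0 [299.07 176.63] [584.8  18.3] [585.1  18.6] [48.9 48.2] 3.4 m4 46.3
145 36.0 [271.36 171.03] [601.7  94.9] [601.7  94.8] [19.1 19. ] 8.0 m4 7.400000000000006
145 37.3 [304.22 149.47] [662.5   3.2] [662.3   3.4] [19.6 19.8] 36.4 m4 35.5
160 23.3 [294.26 202.93] [511.1  32.1] [511.2  33.3] [18.7 15.9] 23.9 m4 30.0
160 25.3 [327.02 181.51] [569.9 -58.8] [570.6 -57.9] [18.6 18.8] 6.8 m4 4.900000000000006
160 215.0 [299.07 176.64] [584.8  18.3] [584.9  18.4] [46.7 47.1] 89.7 m4 47.4
160 21.2 [271.66 171.24] [601.1  94. ] [601.6  94.6] [14.2 21.2] 83.5 m4 7.200000000000003
160 21.4 [304.12 149.61] [662.    3.5] [662.1   3.7] [18.4 18.8] 35.7 m4 35.1
bar
183.8 [407.09 199.87] ((504.0589599609375, -263.71380615234375), (117.63147735595703, 12.423355102539062), 4.680661201477051) [ 502.9 -263.6  118. ]
```

```bash
python3 - <<'E'
from m import *
t=grab("top");s=grab("side")
for thr in (110,130,150):
  for a,c,box,q in blobs(t,360,160,80,80,thr,amin=60):
    P=np.array([onz(t,*p,118) for p in q])[:,:2].astype(np.float32)
    print(thr,round(a),cv2.minAreaRect(P))
th=np.radians(4.7);u=np.array([np.cos(th),np.sin(th),0]);v=np.array([-u[1],u[0],0]);C=np.array([504,-263.7,118.])
im=cv2.resize(s["img"][110:190,290:380],None,fx=7,fy=7,interpolation=cv2.INTER_CUBIC)
it=cv2.resize(t["img"][160:240,360:440],None,fx=7,fy=7,interpolation=cv2.INTER_CUBIC)
for P in [C+a*60*u+b*7*v for a in(-1,1) for b in(-1,1)]+[C-[0,0,110],C-[0,0,94],C]:
    x,y=proj(s,P);cv2.circle(im,(int((x-290+.5)*7),int((y-110+.5)*7)),2,(0,0,255),-1)
    x,y=proj(t,P);cv2.circle(it,(int((x-360+.5)*7),int((y-160+.5)*7)),2,(0,0,255),-1)
cv2.imwrite("pics/chk.png",np.hstack([im[:480],it[:480]])[:, :800] if 0 else cv2.resize(np.hstack([im[:560],it[:560]]),(800,376)))
E
```

```text
110 217 ((504.0944519042969, -263.94110107421875), (119.59773254394531, 14.428267478942871), 4.677947521209717)
130 200 ((504.1319580078125, -263.8224792480469), (118.77970886230469, 13.441352844238281), 4.645027160644531)
150 184 ((504.05609130859375, -263.677001953125), (117.62680053710938, 12.45921516418457), 4.7129998207092285)
```

View pics/chk.png

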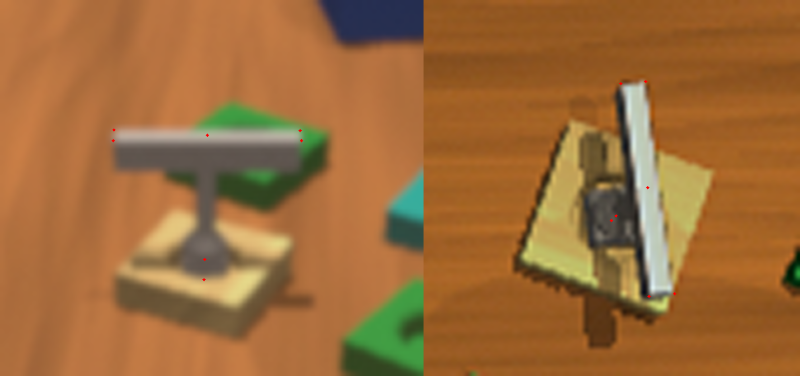

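Call:
arm_command:
  targets:
    - {"x":25,"y":-38,"z":2,"roll":-1.0}
    - {"x":25,"y":-38,"z":2,"roll":-1.0}
    - {"x":25,"y":-38,"z":2,"roll":-1.0}
    - {"x":25,"y":-38,"z":2,"roll":-1.0}
    - {"x":25,"y":-38,"z":2,"roll":-1.0}
    - {"x":25,"y":-38,"z":2,"roll":-1.0}
    - {"x":25,"y":-38,"z":2,"roll":-1.0}
    - {"x":25,"y":-38,"z":2,"roll":-1.0}
  fingers: 1

```text
time: 1.07
tool_pos: [389.5, 203.0, 203.8]
tcp_rot: [3.141, -0.0, 1.733]
contact_force: [1.8, 0.2, -0.1]
grip_width: 92.0
```

Call:
arm_command:
  targets:
    - {"x":11.5,"y":-46,"z":-2,"roll":-1.65}
    - {"x":11.5,"y":-46,"z":-2,"roll":-1.65}
    - {"x":11.5,"y":-46,"z":-2,"roll":-1.65}
    - {"x":11.5,"y":-46,"z":-2,"roll":-1.65}
    - {"x":11.5,"y":-46,"z":-2,"roll":-1.65}
    - {"x":11.5,"y":-46,"z":-2,"roll":-1.65}
    - {"x":11.5,"y":-46,"z":-2,"roll":-1.65}
    - {"x":11.5,"y":-46,"z":-2,"roll":-1.65}

```text
time: 1.73
tool_pos: [469.6, -120.5, 189.6]
tcp_rot: [3.141, -0.0, 0.732]
contact_force: [0.7, 0.7, 0.3]
grip_width: 91.7
```

```bash
python3 -c "
from plant import bot
o=bot.get_obs();print(o['time'],o['tool_pos'],o['tcp_rot'],o['joint_positions'],o['moment'])"
```

```text
1.7333 [ 469.63779556 -120.48327014  189.55758086] [ 3.14109074e+00 -3.02264824e-04  7.32241544e-01] [-4.09413510e-01  2.67561590e-01  1.62903144e+00  6.96959163e-05
  1.24441745e+00  4.29119022e-01] [-0.07416491  0.06552651 -0.02411719]
```

Call:
arm_command:
  targets:
    - {"x":3.4,"y":-14,"z":-2,"roll":-0.65}
    - {"x":3.4,"y":-14,"z":-2,"roll":-0.65}
    - {"x":3.4,"y":-14,"z":-2,"roll":-0.65}
    - {"x":3.4,"y":-14,"z":-2,"roll":-0.65}
    - {"x":3.4,"y":-14,"z":-2,"roll":-0.65}
    - {"x":3.4,"y":-14,"z":-2,"roll":-0.65}
    - {"x":3.4,"y":-14,"z":-2,"roll":-0.65}

```text
time: 2.32
tool_pos: [503.4, -258.8, 168.9]
tcp_rot: [-3.141, 0.001, 0.087]
contact_force: [-0.9, 0.7, 0.3]
grip_width: 91.7
```

```bash
python3 - <<'E'
from m import *
o=bot.get_obs();print(o['time'],o['tool_pos'],o['tcp_rot'],o['joint_positions'][5],o['moment'])
t=grab("top");s=grab("side")
im=cv2.resize(s["img"][90:190,290:390],None,fx=4,fy=4,interpolation=cv2.INTER_CUBIC)
it=cv2.resize(t["img"][150:250,350:450],None,fx=4,fy=4,interpolation=cv2.INTER_CUBIC)
cv2.imwrite("pics/a1.png",np.hstack([im,it]))
E
```

```text
2.3167 [ 503.36785376 -258.83906117  168.9297715 ] [-3.14111600e+00  6.34963737e-04  8.68662257e-02] 0.8736245783117051 [-0.04825047  0.20343753  0.05171382]
```

View pics/a1.png

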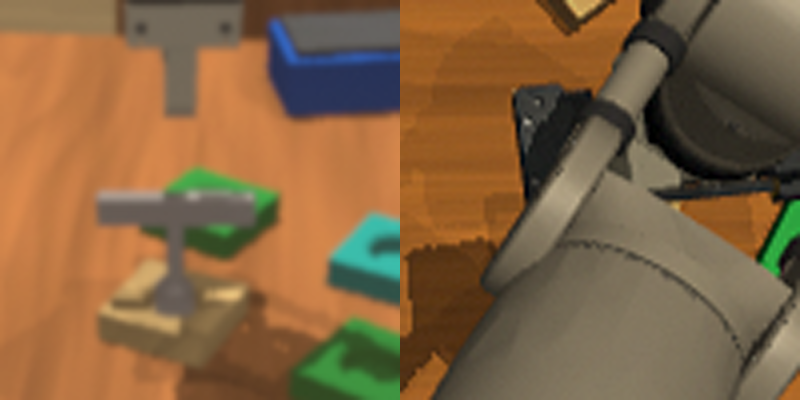

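Call:
arm_command:
  targets:
    - {"x":0,"y":-0.4,"z":-3,"roll":-0.005}
    - {"x":0,"y":-0.4,"z":-6,"roll":-0.005}
    - {"x":0,"y":-0.4,"z":-8.2,"roll":-0.005}
    - {"x":0,"y":-0.4,"z":-8.2,"roll":-0.005}
    - {"x":0,"y":-0.4,"z":-8.2,"roll":-0.005}

```text
time: 2.83
tool_pos: [503.3, -261.7, 87.2]
tcp_rot: [-3.14, 0.001, 0.085]
contact_force: [-0.0, 0.4, -0.4]
grip_width: 91.6
```

```bash
python3 - <<'E'
from m import *
o=bot.get_obs();print(o['time'],o['tool_pos'],o['tcp_rot'],o['contact_force'],o['moment'])
s=grab("side")
print(proj(s,o['tool_pos']),proj(s,[504.1,-263.9,87]),proj(s,[504.1,-263.9,118]))
crop(s,290,90,100,100,6,"a2.png")
E
```

```text
2.8333 [ 503.27903052 -261.68306347   87.18772401] [-3.14049255e+00  1.44256852e-03  8.51371764e-02] [-0.0488624   0.37217807 -0.42857719] [-0.11045027  0.14206921  0.03947041]
(np.float64(333.54959188661456), np.float64(147.5822502254888)) (np.float64(333.32933152756095), np.float64(147.2638593248344)) (np.float64(333.51052411060874), np.float64(138.2735797602421))
```

View pics/a2.png

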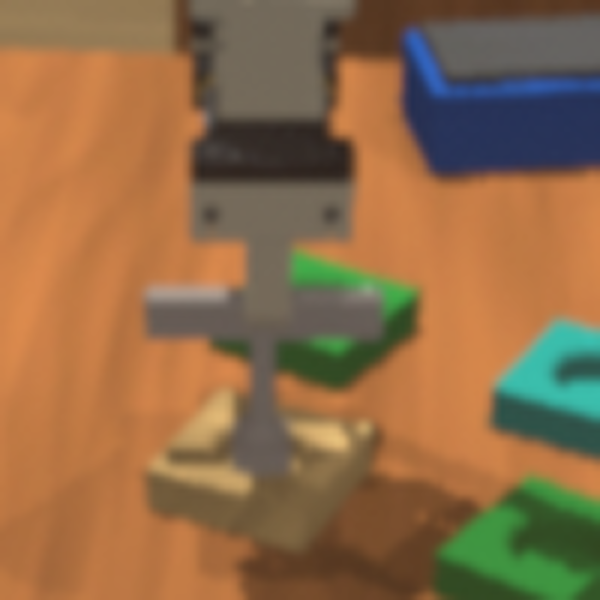

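Call:
arm_command:
  targets:
    - {"x":0.1,"y":-0.2,"z":0,"roll":0}
    - {"x":0.1,"y":-0.2,"z":0,"roll":0}
    - {"x":0.1,"y":-0.2,"z":0,"roll":0}
    - {"x":0.1,"y":-0.2,"z":0,"roll":0}
    - {"x":0.1,"y":-0.2,"z":0,"roll":0}
    - {"x":0.1,"y":-0.2,"z":0,"roll":0}
  fingers: 0

```text
time: 3.38
tool_pos: [504.7, -264.3, 87.7]
tcp_rot: [3.141, -0.0, 0.084]
contact_force: [-0.5, 1.0, 0.0]
grip_width: 56.4
```

```bash
cat > st.py <<'E'
from plant import bot
import numpy as np
o=bot.get_obs();np.set_printoptions(suppress=True,precision=3)
print(o['time'],o['tool_pos'],'yaw',round(o['tcp_rot'][2],4),'q6',round(o['joint_positions'][5],3),'F',o['contact_force'],'M',o['moment'],o['grip_width'])
E
python3 st.py
```

```text
3.3833 [ 504.668 -264.312   87.72 ] yaw 0.0838 q6 0.87 F [-0.528  1.025  0.04 ] M [-0.053  0.152 -0.032] 56.44842764286733
```

Call:
arm_command:
  targets:
    - {"x":0}
    - {"x":0}
    - {"x":0}
    - {"x":0}
    - {"x":0}
    - {"x":0}
    - {"x":0}
    - {"x":0}
  fingers: 0

```text
$.targets[0]: bad value
```

```bash
python3 st.py
```

```text
3.3833 [ 504.668 -264.312   87.72 ] yaw 0.0838 q6 0.87 F [-0.528  1.025  0.04 ] M [-0.053  0.152 -0.032] 56.44842764286733
```

Call:
arm_command:
  targets:
    - {"x":0,"y":0,"z":0,"roll":0}
    - {"x":0,"y":0,"z":0,"roll":0}
    - {"x":0,"y":0,"z":0,"roll":0}
    - {"x":0,"y":0,"z":0,"roll":0}
    - {"x":0,"y":0,"z":0,"roll":0}
    - {"x":0,"y":0,"z":0,"roll":0}
    - {"x":0,"y":0,"z":0,"roll":0}
    - {"x":0,"y":0,"z":0,"roll":0}
  fingers: 0

```text
time: 4.05
tool_pos: [504.6, -264.3, 87.4]
tcp_rot: [3.142, 0.0, 0.084]
contact_force: [0.0, 0.2, -0.1]
grip_width: 3.6
```

```bash
python3 st.py
```

```text
4.05 [ 504.604 -264.264   87.433] yaw 0.0838 q6 0.87 F [ 0.035  0.16  -0.053] M [-0.059  0.143 -0.01 ] 3.6216282344174755
```

```bash
python3 - <<'E'
from m import *
s=grab("side");crop(s,290,90,100,100,6,"a3.png")
E
```

```text
(no output)
```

View pics/a3.png

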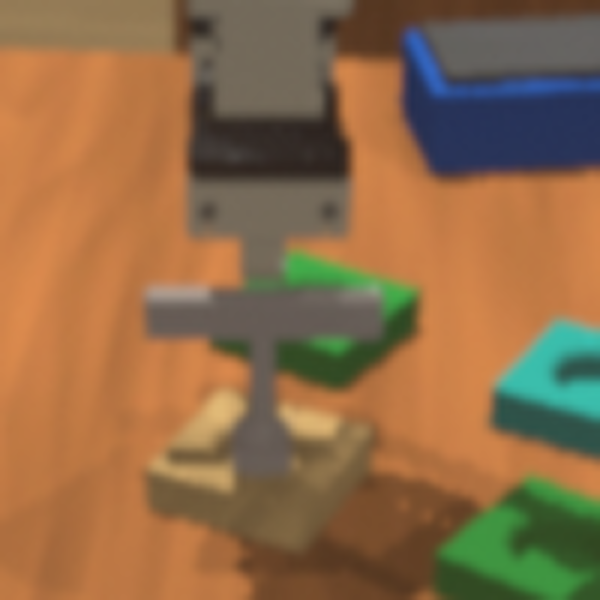

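```bash
python3 - <<'E'
from m import *
s=grab("side")
for P in ([503.3,-261.7+46,87],[503.3,-261.7+65,87],[504.6,-264.3,87.4],[504.6,-264.3,106],[504.1,-257,118],[504.1,-271,118],[504,-264,153],[504,-264,8],[504,-248,8]):
    u=np.array(proj(s,P)); print(P,((u-[290,90]+.5)*6).round(0))
crop(s,310,120,40,40,15,"a4.png")
E
python3 st.py
```

```text
[503.3, -215.7, 87] [258. 395.]
[503.3, -196.7, 87] [255. 415.]
[504.6, -264.3, 87.4] [262. 345.]
[504.6, -264.3, 106] [263. 313.]
[504.1, -257, 118] [263. 299.]
[504.1, -271, 118] [265. 286.]
[504, -264, 153] [266. 229.]
[504, -264, 8] [261. 476.]
[504, -248, 8] [258. 493.]
4.15 [ 504.576 -264.281   87.437] yaw 0.0838 q6 0.87 F [0.408 0.026 0.158] M [-0.013  0.131  0.015] 0.8767322108632645
```

View pics/a4.png

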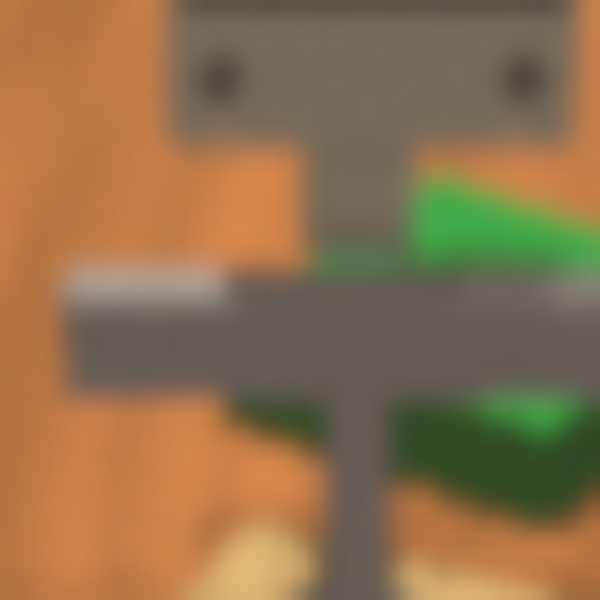

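```bash
python3 - <<'E'
from m import *
t=grab("top")
for P in ([205.8,483,188.8],[504.6,-264.3,87.4],[504.6,-264.3,125]): print(proj(t,P))
i=cv2.imread("pics/top0.png"); 
a=cv2.resize(i[270:400,0:160],None,fx=4,fy=4,interpolation=cv2.INTER_CUBIC)
u,v=proj(t,[205.8,483,188.8]);cv2.circle(a,(int(u*4),int((v-270)*4)),4,(0,0,255),1)
cv2.imwrite("pics/a5.png",a)
crop(t,330,130,140,120,5,"a6.png")
E
```

```text
(np.float64(98.41995244489442), np.float64(324.8126605867982))
(np.float64(405.0575836098327), np.float64(201.28097671124894))
(np.float64(407.86847540819076), np.float64(198.7375082714978))
```

View pics/a5.png

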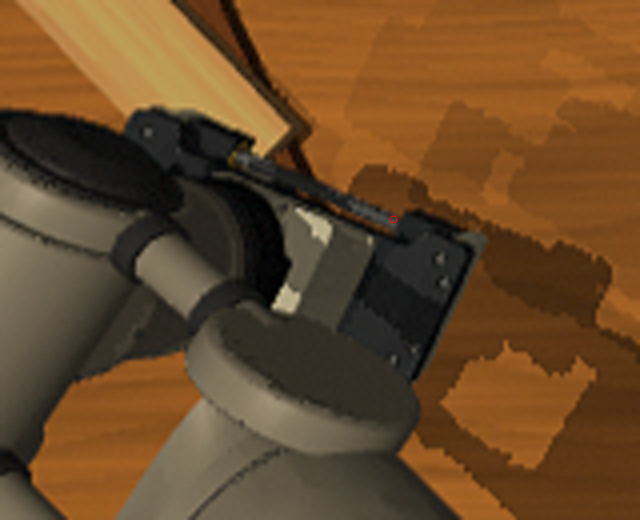

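View pics/a6.png

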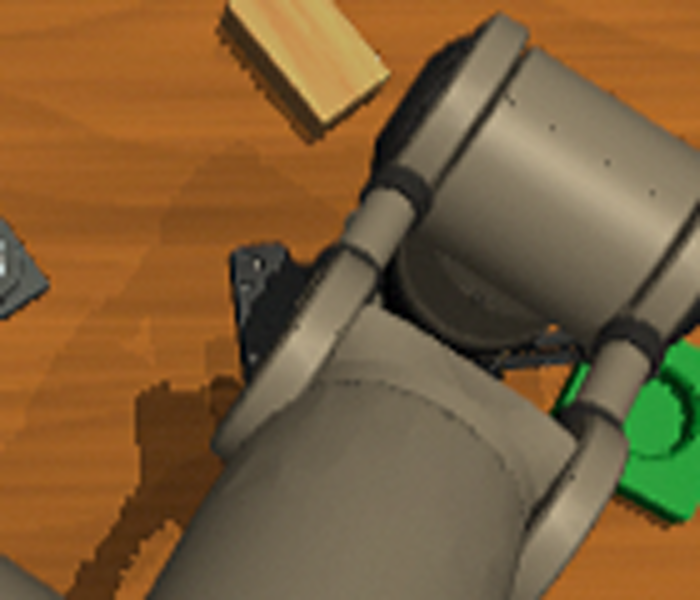

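```bash
python3 - <<'E'
from m import *
s=grab("side")
for nm,P0 in (("a1 open z169",[503.4,-258.8,168.9]),("a2 open z87",[503.3,-261.7,87.2]),("a3 closed",[504.6,-264.3,87.4])):
  for dy in (0,46,65):
    for dz in (0,20,40,66):
      u=np.array(proj(s,np.array(P0)+[0,dy,dz])); print(nm,dy,dz,u.round(1))
E
```

```text
a1 open z169 0 0 [333.9 123.6]
a1 open z169 0 20 [334.1 117.3]
a1 open z169 0 40 [334.2 110.9]
a1 open z169 0 66 [334.4 102.3]
a1 open z169 46 0 [332.9 130.9]
a1 open z169 46 20 [333.  124.5]
a1 open z169 46 40 [333.1 117.9]
a1 open z169 46 66 [333.3 109. ]
a1 open z169 65 0 [332.4 134.1]
a1 open z169 65 20 [332.5 127.6]
a1 open z169 65 40 [332.6 120.9]
a1 open z169 65 66 [332.8 112. ]
a2 open z87 0 0 [333.5 147.6]
a2 open z87 0 20 [333.7 141.8]
a2 open z87 0 40 [333.8 135.9]
a2 open z87 0 66 [333.9 128. ]
a2 open z87 46 0 [332.5 155.3]
a2 open z87 46 20 [332.6 149.4]
a2 open z87 46 40 [332.7 143.4]
a2 open z87 46 66 [332.9 135.4]
a2 open z87 65 0 [332.1 158.7]
a2 open z87 65 20 [332.2 152.7]
a2 open z87 65 40 [332.3 146.7]
a2 open z87 65 66 [332.4 138.6]
a3 closed 0 0 [333.2 147.1]
a3 closed 0 20 [333.3 141.3]
a3 closed 0 40 [333.4 135.4]
a3 closed 0 66 [333.6 127.6]
a3 closed 46 0 [332.1 154.8]
a3 closed 46 20 [332.2 148.9]
a3 closed 46 40 [332.3 142.9]
a3 closed 46 66 [332.5 134.9]
a3 closed 65 0 [331.7 158.1]
a3 closed 65 20 [331.8 152.2]
a3 closed 65 40 [331.9 146.1]
a3 closed 65 66 [332.  138.1]
```

```bash
python3 - <<'E'
import cv2
from m import *
s=grab("side")
cv2.imwrite("pics/s7.png",cv2.resize(s["img"][0:200,240:440],None,fx=3,fy=3,interpolation=cv2.INTER_CUBIC))
E
```

```text
(no output)
```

View pics/s7.png

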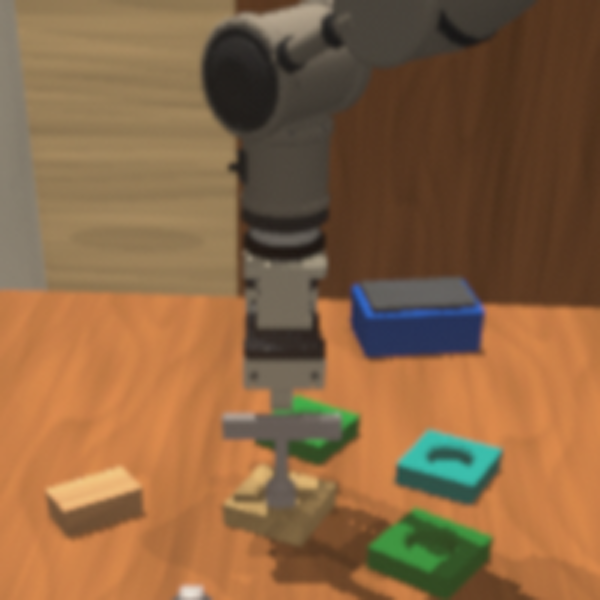

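Call:
arm_command:
  targets:
    - {"x":0,"y":0,"z":0,"roll":0}
    - {"x":0,"y":0,"z":0,"roll":0}
    - {"x":0,"y":0,"z":0,"roll":0}
    - {"x":0,"y":0,"z":0,"roll":0}
    - {"x":0,"y":0,"z":0,"roll":0}
    - {"x":0,"y":0,"z":0,"roll":0}
    - {"x":0,"y":0,"z":-1.8,"roll":0}
    - {"x":0,"y":0,"z":-3.6,"roll":0}
  fingers: 0.5

```text
time: 4.97
tool_pos: [505.5, -264.9, 52.1]
tcp_rot: [3.139, -0.002, 0.084]
contact_force: [-0.5, -0.2, -0.1]
grip_width: 45.0
```

Call:
arm_command:
  targets:
    - {"x":0,"y":0,"z":0,"roll":0}
    - {"x":0,"y":0,"z":0,"roll":0}

```text
time: 5.13
tool_pos: [504.0, -263.9, 50.9]
tcp_rot: [-3.14, 0.002, 0.084]
contact_force: [0.7, 0.4, 0.9]
grip_width: 46.1
```

```bash
python3 st.py; python3 - <<'E'
from m import *
s=grab("side");crop(s,290,90,100,100,6,"a8.png")
E
```

```text
5.1333 [ 504.039 -263.927   50.912] yaw 0.0837 q6 0.87 F [0.732 0.417 0.887] M [-0.054  0.175  0.018] 46.09098082725887
```

View pics/a8.png

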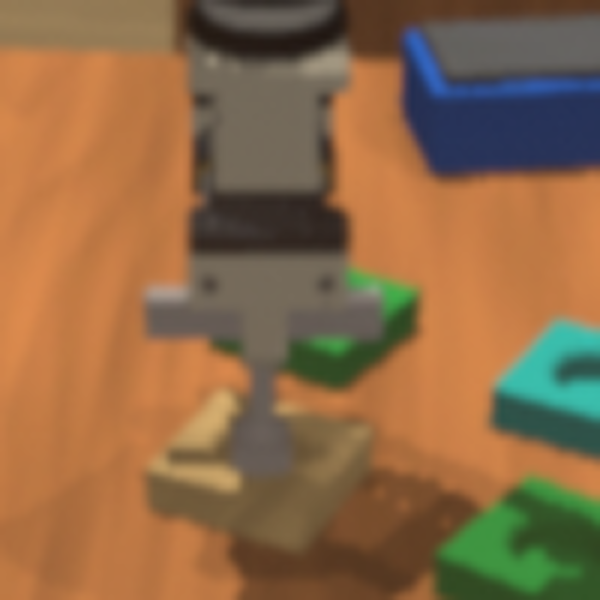

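Call:
arm_command:
  targets:
    - {"x":0,"y":0,"z":0,"roll":0}
    - {"x":0,"y":0,"z":0,"roll":0}
    - {"x":0,"y":0,"z":0,"roll":0}
    - {"x":0,"y":0,"z":0,"roll":0}
    - {"x":0,"y":0,"z":0,"roll":0}
    - {"x":0,"y":0,"z":0,"roll":0}
    - {"x":0,"y":0,"z":0,"roll":0}
  fingers: 0

```text
time: 5.77
tool_pos: [504.7, -264.4, 51.6]
tcp_rot: [3.141, -0.0, 0.084]
contact_force: [-0.1, -0.4, 0.7]
grip_width: 13.6
```

```bash
python3 st.py; python3 - <<'E'
from m import *
s=grab("side");crop(s,290,90,100,100,6,"a9.png")
E
```

```text
5.7667 [ 504.706 -264.426   51.65 ] yaw 0.0838 q6 0.87 F [-0.054 -0.358  0.663] M [-0.12   0.194 -0.038] 13.60291926675903
```

View pics/a9.png

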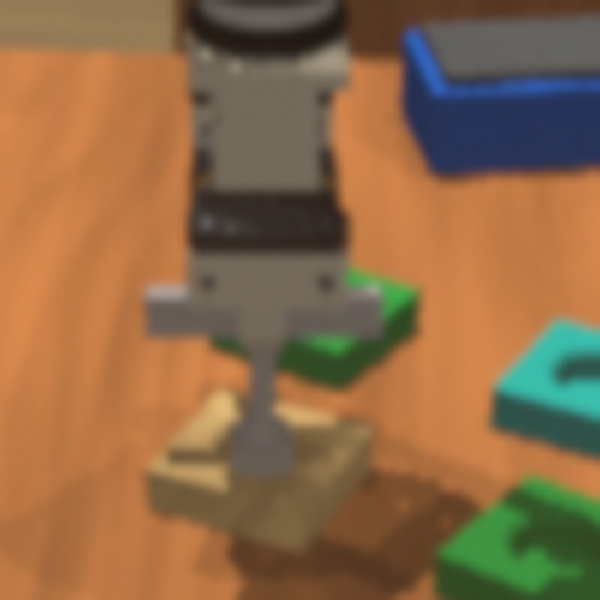

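Call:
arm_command:
  targets:
    - {"x":0,"y":0,"z":3,"roll":0}
    - {"x":0,"y":0,"z":6,"roll":0}
    - {"x":3,"y":5,"z":7,"roll":0.1}
    - {"x":6,"y":8,"z":7,"roll":0.2}
    - {"x":8,"y":11.5,"z":7,"roll":0.3}
    - {"x":10,"y":15,"z":7,"roll":0.4}
    - {"x":12,"y":19,"z":7,"roll":0.5}
    - {"x":14,"y":22,"z":7,"roll":0.54}

```text
time: 6.48
tool_pos: [638.1, -52.4, 120.7]
tcp_rot: [-3.14, 0.001, 0.629]
contact_force: [0.5, -1.6, -2.3]
grip_width: 14.0
```

```bash
python3 st.py
```

```text
6.4833 [638.135 -52.378 120.71 ] yaw 0.6289 q6 0.74 F [ 0.548 -1.608 -2.334] M [-0.121  0.04  -0.036] 13.993051215720325
```

Call:
arm_command:
  targets:
    - {"x":1.0,"y":2.5,"z":-0.5,"roll":0}
    - {"x":1.85,"y":4.7,"z":-1,"roll":0}
    - {"x":1.85,"y":4.7,"z":-1,"roll":0}
    - {"x":1.85,"y":4.7,"z":-1,"roll":0}

```text
time: 6.82
tool_pos: [656.1, -6.0, 110.0]
tcp_rot: [-3.14, 0.002, 0.626]
contact_force: [0.8, -0.8, -3.4]
grip_width: 14.0
```

```bash
python3 st.py; python3 - <<'E'
from m import *
s=grab("side");t=grab("top");o=bot.get_obs()
crop(s,220,140,120,100,6,"b1.png");crop(t,250,110,100,100,6,"b1t.png")
E
python3 st.py
```

```text
6.8167 [656.112  -6.038 109.964] yaw 0.6264 q6 0.819 F [ 0.766 -0.828 -3.351] M [-0.142  0.091 -0.011] 13.97609425083218
6.9167 [656.221  -8.161 110.954] yaw 0.6236 q6 0.819 F [-0.229 -0.389 -2.502] M [-0.131  0.092  0.015] 13.645415297958348
```

View pics/b1.png

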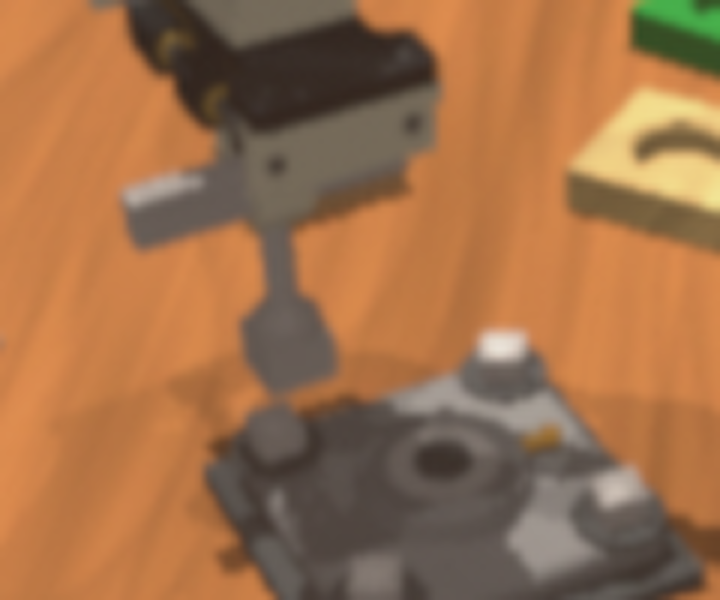

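View pics/b1t.png

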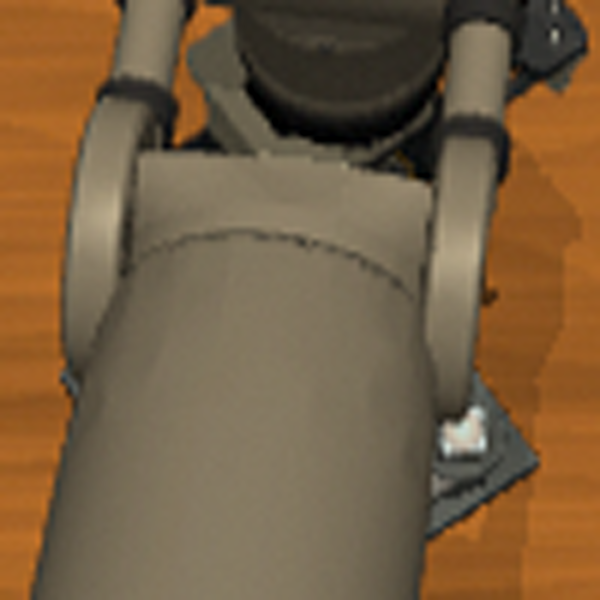

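Call:
arm_command:
  targets:
    - {"x":0.35,"y":0.55,"z":-0.2,"roll":0}
    - {"x":0.69,"y":1.11,"z":-0.5,"roll":0}
    - {"x":0.69,"y":1.11,"z":-0.5,"roll":0}
    - {"x":0.69,"y":1.11,"z":-0.5,"roll":0}

```text
time: 7.25
tool_pos: [663.6, 3.4, 106.1]
tcp_rot: [-3.141, 0.0, 0.624]
contact_force: [0.7, -0.7, -2.6]
grip_width: 13.6
```

```bash
cat > v.py <<'E'
import sys
from m import *
name=sys.argv[1]; b=np.array([float(sys.argv[2]),float(sys.argv[3])])
o=bot.get_obs();s=grab("side")
T=o['tool_pos']
x0,y0=[int(v) for v in np.array(proj(s,[b[0],b[1],80]))-[50,40]]
k=7
im=cv2.resize(s["img"][y0:y0+80,x0:x0+100],None,fx=k,fy=k,interpolation=cv2.INTER_CUBIC)
def dot(P,c):
    u,v=proj(s,P);cv2.circle(im,(int((u-x0+.5)*k),int((v-y0+.5)*k)),3,c,-1)
dot([*b,49],(0,0,255));dot([*b,33],(255,0,255))
w=np.array([T[0]-.6,T[1]+.4,T[2]-43.6])
y=o['tcp_rot'][2]
for a in range(4):
    an=y+np.pi/4+a*np.pi/2; dot(w+[22*np.cos(an),22*np.sin(an),0],(0,255,0))
dot(w,(255,255,0))
cv2.imwrite("pics/"+name,im)
E
python3 st.py; python3 v.py b2.png 662.5 3.3
```

```text
7.25 [663.564   3.444 106.091] yaw 0.6237 q6 0.837 F [ 0.695 -0.666 -2.585] M [-0.034  0.097  0.062] 13.612706618566158
```

View pics/b2.png

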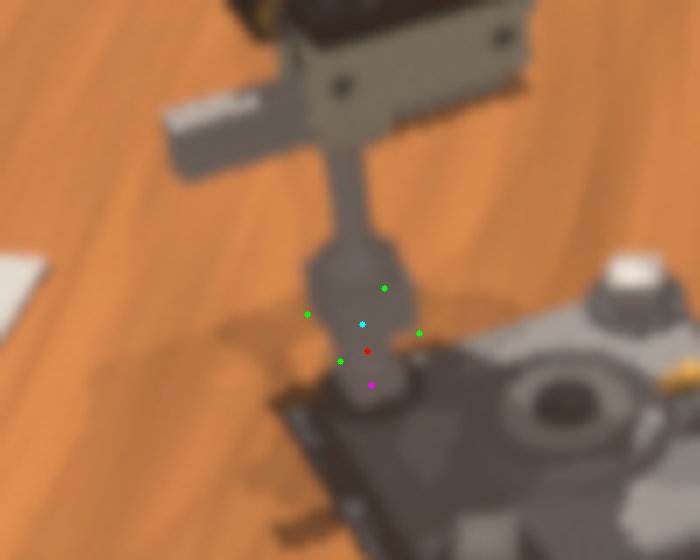

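Call:
arm_command:
  targets:
    - {"x":-0.04,"y":-0.03,"z":-0.5,"roll":0}
    - {"x":-0.04,"y":-0.03,"z":-1.0,"roll":0}
    - {"x":-0.04,"y":-0.03,"z":-1.4,"roll":0}
    - {"x":-0.04,"y":-0.03,"z":-1.6,"roll":0}
    - {"x":-0.04,"y":-0.03,"z":-1.8,"roll":0}

```text
time: 7.72
tool_pos: [663.0, 3.2, 87.8]
tcp_rot: [-3.141, 0.001, 0.624]
contact_force: [-0.3, -0.9, -2.1]
grip_width: 13.6
```

```bash
python3 st.py; python3 v.py b3.png 662.5 3.3
```

```text
7.7167 [662.991   3.191  87.841] yaw 0.6237 q6 0.836 F [-0.267 -0.939 -2.064] M [-0.064  0.098  0.014] 13.600769794539081
```

View pics/b3.png

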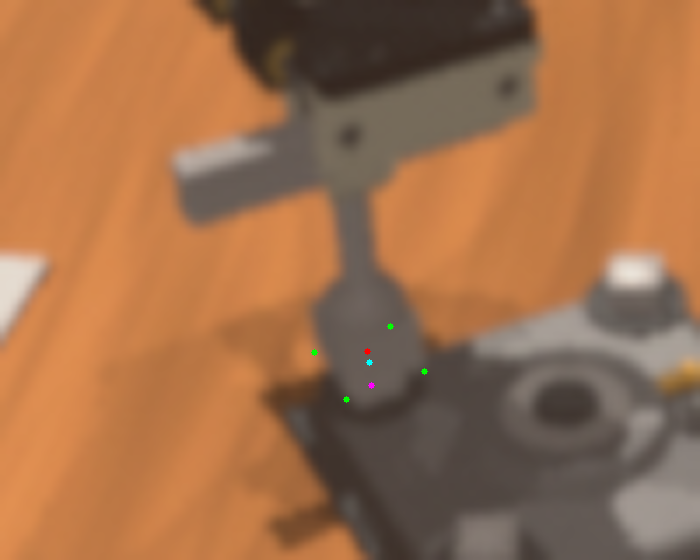

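Call:
arm_command:
  targets:
    - {"x":0,"y":0,"z":-0.3,"roll":0}
    - {"x":0,"y":0,"z":-0.5,"roll":0}
    - {"x":0,"y":0,"z":-0.7,"roll":0}
    - {"x":0,"y":0,"z":-0.8,"roll":0}
    - {"x":0,"y":0,"z":-0.8,"roll":0}

```text
time: 8.18
tool_pos: [663.1, 3.3, 80.1]
tcp_rot: [-3.141, 0.0, 0.624]
contact_force: [0.4, -0.2, -3.0]
grip_width: 13.7
```

```bash
python3 st.py
```

```text
8.1833 [663.083   3.266  80.11 ] yaw 0.6238 q6 0.837 F [ 0.438 -0.241 -2.99 ] M [-0.127  0.14  -0.   ] 13.746849178782437
```

Call:
arm_command:
  targets:
    - {"x":0,"y":0,"z":-0.15,"roll":0}
    - {"x":0,"y":0,"z":-0.3,"roll":0}
    - {"x":0,"y":0,"z":-0.3,"roll":0}

```text
time: 8.43
tool_pos: [663.1, 3.3, 77.1]
tcp_rot: [-3.141, 0.0, 0.624]
contact_force: [0.1, 0.1, -3.6]
grip_width: 13.7
```

```bash
python3 st.py;python3 v.py b4.png 662.5 3.3
```

```text
8.4333 [663.079   3.257  77.105] yaw 0.6238 q6 0.836 F [ 0.06   0.135 -3.602] M [-0.108  0.146  0.005] 13.7127600777813
```

View pics/b4.png

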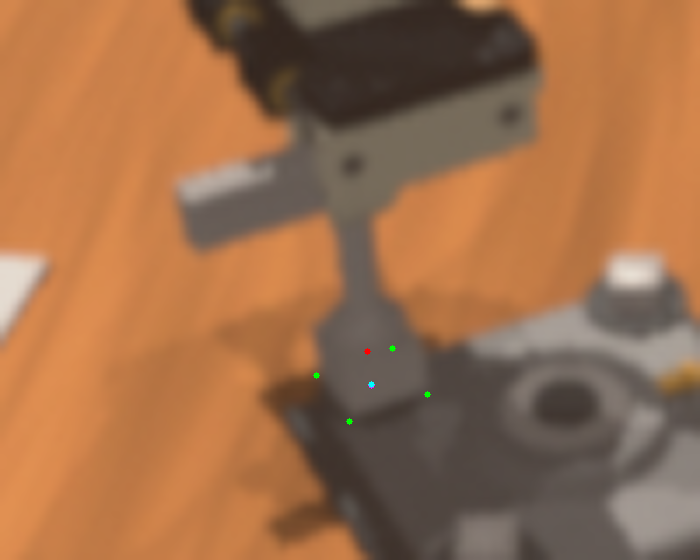

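Call:
arm_command:
  targets:
    - {"x":0,"y":0,"z":-0.1,"roll":-0.06}
    - {"x":0,"y":0,"z":-0.1,"roll":-0.12}
    - {"x":0,"y":0,"z":-0.1,"roll":-0.12}

```text
time: 8.73
tool_pos: [663.3, 3.4, 76.7]
tcp_rot: [3.141, -0.0, 0.502]
contact_force: [-1.3, 0.1, -2.0]
grip_width: 14.1
```

```bash
python3 st.py
```

```text
8.7333 [663.322   3.376  76.734] yaw 0.5017 q6 0.959 F [-1.312  0.108 -1.963] M [0.015 0.203 0.012] 14.084269343385174
```

Call:
arm_command:
  targets:
    - {"x":0,"y":0,"z":0,"roll":-0.03}
    - {"x":0,"y":0,"z":0,"roll":-0.06}
    - {"x":0,"y":0,"z":0,"roll":-0.06}

```text
time: 8.98
tool_pos: [663.4, 3.7, 76.7]
tcp_rot: [-3.141, -0.001, 0.445]
contact_force: [0.1, 1.8, -1.0]
grip_width: 13.8
```

```bash
python3 st.py
```

```text
8.9833 [663.399   3.691  76.714] yaw 0.4446 q6 1.016 F [ 0.055  1.815 -1.039] M [0.298 0.167 0.045] 13.821480576752519
```

Call:
arm_command:
  targets:
    - {"x":0,"y":0,"z":0,"roll":-0.03}
    - {"x":0,"y":0,"z":0,"roll":-0.06}
    - {"x":0,"y":0,"z":0,"roll":-0.06}

```text
time: 9.23
tool_pos: [663.4, 3.6, 76.7]
tcp_rot: [-3.141, -0.001, 0.385]
contact_force: [-0.6, 2.0, -0.7]
grip_width: 14.0
```

```bash
python3 st.py
```

```text
9.2333 [663.429   3.622  76.739] yaw 0.3851 q6 1.075 F [-0.587  1.983 -0.748] M [0.391 0.181 0.101] 14.04813065336412
```

Call:
arm_command:
  targets:
    - {"x":0,"y":0,"z":0,"roll":-0.03}
    - {"x":0,"y":0,"z":0,"roll":-0.06}
    - {"x":0,"y":0,"z":0,"roll":-0.06}

```text
time: 9.48
tool_pos: [663.4, 3.5, 76.7]
tcp_rot: [-3.142, -0.001, 0.325]
contact_force: [0.8, 2.0, -0.6]
grip_width: 13.8
```

```bash
python3 st.py
```

```text
9.4833 [663.417   3.543  76.72 ] yaw 0.3253 q6 1.135 F [ 0.816  2.027 -0.596] M [0.407 0.177 0.093] 13.843457902944508
```

Call:
arm_command:
  targets:
    - {"x":0,"y":0,"z":0,"roll":-0.08}
    - {"x":0,"y":0,"z":0,"roll":-0.16}
    - {"x":0,"y":0,"z":0,"roll":-0.24}
    - {"x":0,"y":0,"z":0,"roll":-0.32}
    - {"x":0,"y":0,"z":0,"roll":-0.38}
    - {"x":0,"y":0,"z":0,"roll":-0.41}
    - {"x":0,"y":0,"z":0,"roll":-0.41}

```text
time: 10.07
tool_pos: [663.4, 3.2, 76.7]
tcp_rot: [3.141, -0.001, -0.085]
contact_force: [-0.5, 1.4, -0.6]
grip_width: 13.8
```

```bash
python3 st.py
```

```text
10.0667 [663.417   3.177  76.709] yaw -0.0847 q6 1.545 F [-0.507  1.357 -0.605] M [0.198 0.225 0.124] 13.78514834171813
```

Call:
arm_command:
  targets:
    - {"x":0,"y":0,"z":0.1,"roll":0.1}
    - {"x":0,"y":0,"z":1.5,"roll":0.12}
    - {"x":0,"y":0,"z":3.2,"roll":0.15}
    - {"x":-3,"y":0.6,"z":3.6,"roll":0.25}
    - {"x":-6.5,"y":1.3,"z":3.6,"roll":0.35}
    - {"x":-10,"y":2,"z":3.6,"roll":0.45}
    - {"x":-13,"y":2.7,"z":3.6,"roll":0.54}
    - {"x":-15.2,"y":3,"z":3.6,"roll":0.54}

```text
time: 10.73
tool_pos: [508.1, 33.8, 112.2]
tcp_rot: [-3.141, 0.002, 0.462]
contact_force: [-0.5, 0.1, -1.3]
grip_width: 13.6
```

Call:
arm_command:
  targets:
    - {"x":0,"y":0,"z":-0.3,"roll":0}
    - {"x":0,"y":0,"z":-0.5,"roll":0}
    - {"x":0,"y":0,"z":-0.5,"roll":0}

```text
time: 10.98
tool_pos: [512.0, 32.9, 107.3]
tcp_rot: [3.141, -0.001, 0.455]
contact_force: [-0.3, -0.2, -2.9]
grip_width: 13.9
```

```bash
python3 st.py;python3 v.py c1.png 510.4 33.9; cat > bo.py <<'E'
from m import *
t=grab("top")
for thr in (110,130,145):
  for a,c,box,q in blobs(t,250,130,100,100,thr):
    P=np.array([onz(t,*p,48) for p in q])[:,:2].astype(np.float32)
    C=onz(t,*c,48)[:2]
    if a>60: continue
    r=cv2.minAreaRect(P); z=(P-C)@[1,1j]
    print(thr,round(a,1),C.round(1),np.round(r[0],1),np.round(r[1],1),round(r[2],1),"m4",round((np.degrees(np.angle((z**4).sum()))/4-45)%90,1))
import sys
if len(sys.argv)>1: crop(t,250,130,100,100,6,sys.argv[1])
E
python3 bo.py c1t.png
```

```text
10.9833 [511.961  32.889 107.319] yaw 0.455 q6 1.031 F [-0.277 -0.199 -2.867] M [-0.126  0.141  0.011] 13.865892897274476
130 20.3 [445.3  -4.1] [445.6  -2.7] [18.  16.1] 89.3 m4 11.8
```

View pics/c1.png

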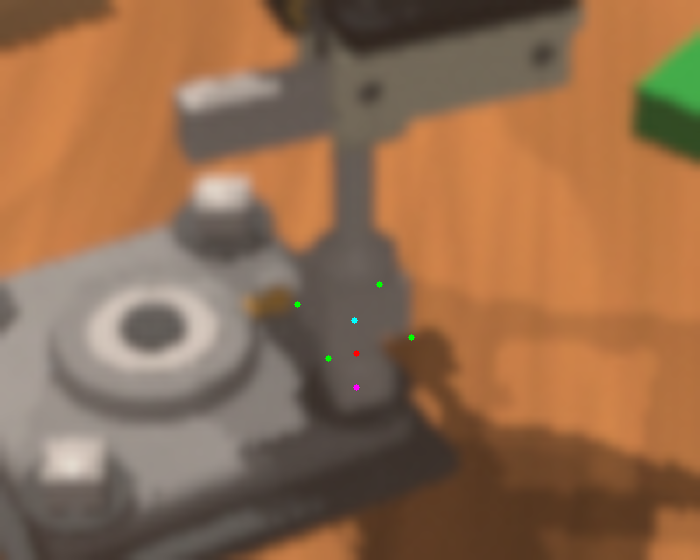

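View pics/c1t.png

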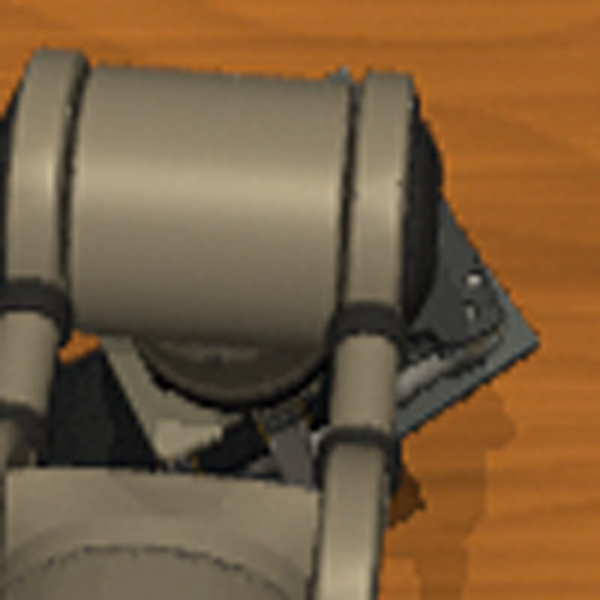

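Call:
arm_command:
  targets:
    - {"x":-0.06,"y":0.04,"z":-0.8,"roll":0}
    - {"x":-0.06,"y":0.04,"z":-1.4,"roll":0}
    - {"x":-0.06,"y":0.04,"z":-1.8,"roll":0}
    - {"x":-0.06,"y":0.04,"z":-2.0,"roll":0}

```text
time: 11.42
tool_pos: [510.1, 33.6, 86.1]
tcp_rot: [-3.141, 0.002, 0.454]
contact_force: [-0.4, 0.1, -2.3]
grip_width: 14.4
```

```bash
python3 st.py
```

```text
11.4167 [510.143  33.594  86.13 ] yaw 0.4538 q6 1.033 F [-0.376  0.08  -2.323] M [-0.082  0.138  0.021] 14.41034395121301
```

Call:
arm_command:
  targets:
    - {"x":0,"y":0,"z":-0.3,"roll":0}
    - {"x":0,"y":0,"z":-0.6,"roll":0}
    - {"x":0,"y":0,"z":-0.8,"roll":0}
    - {"x":0,"y":0,"z":-0.9,"roll":0}

```text
time: 11.75
tool_pos: [510.6, 33.7, 78.1]
tcp_rot: [-3.142, 0.0, 0.454]
contact_force: [-0.2, -0.1, -2.8]
grip_width: 13.7
```

```bash
python3 st.py
```

```text
11.75 [510.583  33.658  78.149] yaw 0.4538 q6 1.033 F [-0.23  -0.054 -2.817] M [-0.066  0.17  -0.002] 13.732019937036608
```

Call:
arm_command:
  targets:
    - {"x":0.03,"y":0,"z":-0.1,"roll":-0.06}
    - {"x":0.03,"y":0,"z":-0.12,"roll":-0.1}
    - {"x":0.03,"y":0,"z":-0.12,"roll":-0.1}

```text
time: 12.0
tool_pos: [510.5, 33.9, 77.1]
tcp_rot: [-3.141, 0.001, 0.352]
contact_force: [-0.9, 0.3, -3.7]
grip_width: 13.7
```

```bash
python3 st.py
```

```text
12.0 [510.537  33.891  77.141] yaw 0.3524 q6 1.134 F [-0.916  0.296 -3.716] M [0.172 0.383 0.011] 13.682369287933723
```

Call:
arm_command:
  targets:
    - {"x":0,"y":0,"z":0,"roll":-0.04}
    - {"x":0,"y":0,"z":0,"roll":-0.04}

```text
time: 12.17
tool_pos: [510.5, 34.0, 77.1]
tcp_rot: [-3.141, 0.001, 0.314]
contact_force: [-1.6, 1.9, -3.1]
grip_width: 13.7
```

```bash
python3 st.py
```

```text
12.1667 [510.497  34.036  77.142] yaw 0.3137 q6 1.173 F [-1.556  1.854 -3.139] M [0.412 0.513 0.022] 13.689999662363553
```

Call:
arm_command:
  targets:
    - {"x":0,"y":0,"z":0,"roll":-0.04}
    - {"x":0,"y":0,"z":0,"roll":-0.04}

```text
time: 12.33
tool_pos: [510.6, 34.2, 77.2]
tcp_rot: [-3.141, 0.0, 0.274]
contact_force: [-2.6, 3.1, -2.4]
grip_width: 13.8
```

```bash
python3 st.py
```

```text
12.3333 [510.606  34.194  77.159] yaw 0.2742 q6 1.213 F [-2.613  3.139 -2.411] M [ 0.769  0.459 -0.005] 13.76723709148249
```

Call:
arm_command:
  targets:
    - {"x":0,"y":0,"z":0,"roll":-0.04}
    - {"x":0,"y":0,"z":0,"roll":-0.04}

```text
time: 12.5
tool_pos: [510.6, 34.1, 77.2]
tcp_rot: [-3.141, 0.0, 0.235]
contact_force: [-1.4, 3.0, -2.9]
grip_width: 13.7
```

```bash
python3 st.py
```

```text
12.5 [510.622  34.133  77.172] yaw 0.2347 q6 1.252 F [-1.363  3.035 -2.858] M [0.801 0.538 0.133] 13.65054657444997
```

Call:
arm_command:
  targets:
    - {"x":-0.02,"y":0.03,"z":-0.03,"roll":-0.08}
    - {"x":-0.02,"y":0.03,"z":-0.03,"roll":-0.16}
    - {"x":-0.02,"y":0.03,"z":-0.03,"roll":-0.25}
    - {"x":-0.02,"y":0.03,"z":-0.03,"roll":-0.34}
    - {"x":-0.02,"y":0.03,"z":-0.03,"roll":-0.42}
    - {"x":-0.02,"y":0.03,"z":-0.03,"roll":-0.48}
    - {"x":-0.02,"y":0.03,"z":-0.03,"roll":-0.51}
    - {"x":-0.02,"y":0.03,"z":-0.03,"roll":-0.51}

```text
time: 13.17
tool_pos: [510.7, 34.0, 77.1]
tcp_rot: [3.142, 0.0, -0.275]
contact_force: [-2.0, 2.6, -0.9]
grip_width: 13.9
```

```bash
python3 st.py
```

```text
13.1667 [510.667  34.008  77.104] yaw -0.2746 q6 1.762 F [-2.013  2.562 -0.866] M [0.57  0.617 0.15 ] 13.943697636914854
```

Call:
arm_command:
  targets:
    - {"x":0,"y":0,"z":0.1,"roll":0.12}
    - {"x":0,"y":0,"z":1.5,"roll":0.14}
    - {"x":0,"y":0,"z":3.4,"roll":0.16}
    - {"x":1,"y":-3.5,"z":3.6,"roll":0.2}
    - {"x":1.5,"y":-7.5,"z":3.6,"roll":0.25}
    - {"x":2,"y":-11.5,"z":3.6,"roll":0.25}
    - {"x":2,"y":-15.5,"z":3.6,"roll":0.25}
    - {"x":2,"y":-18,"z":3.6,"roll":0.25}

```text
time: 13.83
tool_pos: [531.2, -150.6, 113.2]
tcp_rot: [3.139, -0.002, -0.024]
contact_force: [0.3, -0.4, -1.8]
grip_width: 13.6
```

```bash
python3 st.py; python3 bo.py d1.png
```

```text
13.8333 [ 531.238 -150.58   113.229] yaw -0.0244 q6 1.183 F [ 0.348 -0.373 -1.839] M [-0.056  0.165 -0.028] 13.583072678884049
110 54.0 [510.   33.8] [510.2  34. ] [21.9 22.2] 83.9 m4 84.7
110 35.4 [570.8 -55. ] [570.4 -54.7] [22.  15.7] 2.2 m4 4.9
110 50.0 [601.6  94.8] [601.8  94.7] [22.  21.1] 6.7 m4 7.4
110 51.2 [662.6   3. ] [662.7   3.1] [22.  21.6] 5.3 m4 6.2
130 46.4 [510.   33.7] [510.5  34. ] [20.5 21.1] 83.1 m4 84.1
130 28.9 [570.7 -55.2] [570.5 -54.9] [20.9 14.7] 4.5 m4 5.3
130 44.1 [568.   10.6] [572.7  11.8] [41.1 67.5] 29.9 m4 22.1
130 42.9 [601.6  94.8] [601.7  94.8] [20.3 19.9] 8.1 m4 7.4
130 42.7 [662.7   2.8] [662.5   3.3] [21.  20.4] 5.4 m4 6.8
145 37.2 [510.4  33.3] [510.6  34. ] [19.8 20. ] 83.4 m4 83.6
145 22.7 [570.5 -55.5] [570.6 -55.1] [19.6 13.5] 5.9 m4 4.3
145 36.9 [601.6  94.9] [601.7  94.9] [19.2 19.1] 7.4 m4 7.2
145 34.7 [663.    2.7] [662.6   3.3] [20.3 19.7] 5.2 m4 6.9
```

View pics/d1.png

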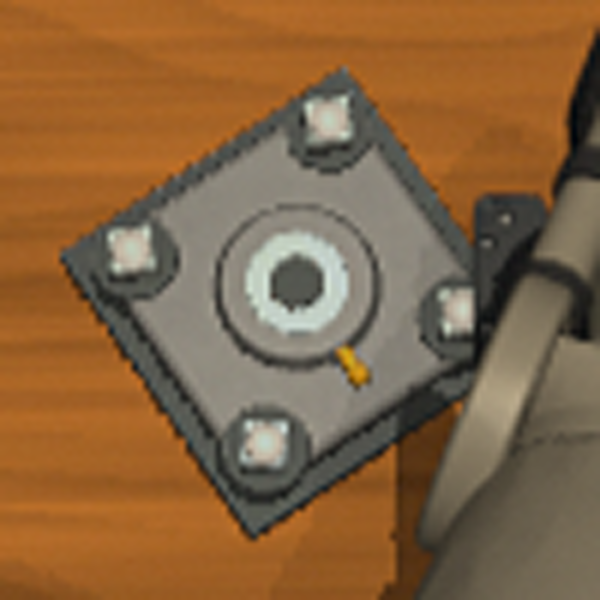

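Call:
arm_command:
  targets:
    - {"x":1.8,"y":3.9,"z":0,"roll":0.1}
    - {"x":3.4,"y":7.4,"z":0,"roll":0.1}
    - {"x":4.07,"y":8.7,"z":-0.5,"roll":0.1}
    - {"x":4.07,"y":8.7,"z":-0.5,"roll":0.1}
    - {"x":4.07,"y":8.7,"z":-0.5,"roll":0.1}

```text
time: 14.3
tool_pos: [571.6, -58.6, 107.6]
tcp_rot: [3.141, 0.0, 0.078]
contact_force: [-0.4, 0.1, -2.4]
grip_width: 13.2
```

```bash
python3 st.py;python3 v.py e1.png 570.7 -58;python3 st.py
```

```text
14.3 [571.558 -58.584 107.594] yaw 0.0779 q6 1.258 F [-0.445  0.067 -2.379] M [-0.056  0.184 -0.012] 13.221286759359122
14.35 [571.416 -59.385 107.845] yaw 0.0762 q6 1.259 F [ 0.477 -0.829 -2.915] M [-0.1    0.214  0.067] 13.919232385439129
```

View pics/e1.png

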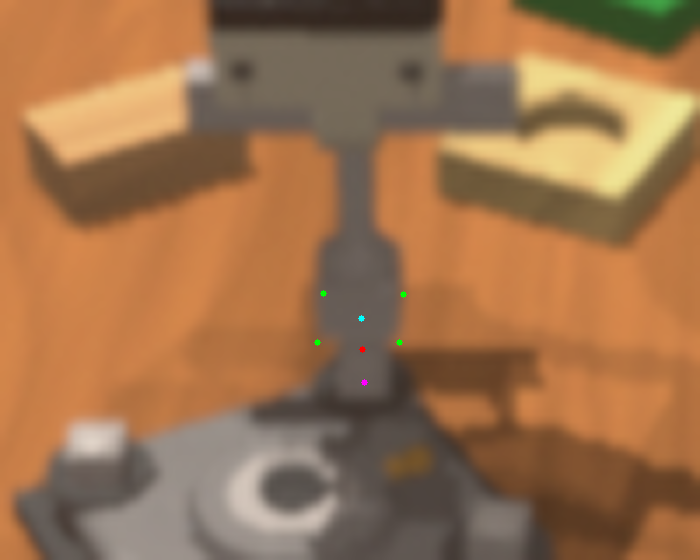

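Call:
arm_command:
  targets:
    - {"x":0,"y":0.04,"z":-0.8,"roll":0}
    - {"x":0,"y":0.04,"z":-1.4,"roll":0}
    - {"x":0,"y":0.04,"z":-1.8,"roll":0}
    - {"x":0,"y":0.04,"z":-2.0,"roll":0}

```text
time: 14.68
tool_pos: [570.8, -59.0, 87.0]
tcp_rot: [-3.141, 0.001, 0.073]
contact_force: [-0.1, 1.8, -2.0]
grip_width: 13.6
```

```bash
python3 st.py
```

```text
14.6833 [570.772 -58.973  87.022] yaw 0.0729 q6 1.261 F [-0.078  1.831 -2.042] M [ 0.31   0.265 -0.011] 13.552380434828569
```

Call:
arm_command:
  targets:
    - {"x":0,"y":0,"z":-0.3,"roll":0}
    - {"x":0,"y":0,"z":-0.6,"roll":0}
    - {"x":0,"y":0,"z":-0.8,"roll":0}
    - {"x":0,"y":0,"z":-1.0,"roll":0}
    - {"x":0,"y":0,"z":-1.0,"roll":0}

```text
time: 15.1
tool_pos: [571.3, -58.6, 77.5]
tcp_rot: [3.142, 0.0, 0.074]
contact_force: [-0.1, 0.6, -3.9]
grip_width: 13.9
```

```bash
python3 st.py
```

```text
15.1 [571.303 -58.619  77.485] yaw 0.0739 q6 1.261 F [-0.092  0.636 -3.911] M [0.149 0.141 0.008] 13.853034126496212
```

Call:
arm_command:
  targets:
    - {"x":0,"y":0,"z":-0.03,"roll":-0.08}
    - {"x":0,"y":0,"z":-0.05,"roll":-0.16}
    - {"x":0,"y":0,"z":-0.05,"roll":-0.24}
    - {"x":0,"y":0,"z":-0.05,"roll":-0.32}
    - {"x":0,"y":0,"z":-0.05,"roll":-0.4}
    - {"x":0,"y":0,"z":-0.05,"roll":-0.48}
    - {"x":0,"y":0,"z":-0.05,"roll":-0.56}
    - {"x":0,"y":0,"z":-0.05,"roll":-0.61}

```text
time: 15.77
tool_pos: [571.1, -58.0, 77.3]
tcp_rot: [-3.141, 0.001, -0.54]
contact_force: [0.5, 2.9, -4.3]
grip_width: 13.6
```

```bash
python3 st.py
```

```text
15.7667 [571.137 -57.965  77.279] yaw -0.5399 q6 1.875 F [ 0.531  2.897 -4.313] M [0.666 0.226 0.126] 13.64111114460786
```

Call:
arm_command:
  targets:
    - {"x":0,"y":0,"z":0,"roll":-0.03}
    - {"x":0,"y":0,"z":0,"roll":-0.03}

```text
time: 15.93
tool_pos: [571.1, -58.0, 77.3]
tcp_rot: [-3.141, 0.001, -0.567]
contact_force: [-0.6, 2.1, -3.5]
grip_width: 13.9
```

```bash
python3 st.py
```

```text
15.9333 [571.137 -58.01   77.272] yaw -0.567 q6 1.902 F [-0.636  2.054 -3.469] M [0.858 0.244 0.099] 13.926248452039117
```

Call:
arm_command:
  targets:
    - {"x":0,"y":0,"z":0,"roll":-0.03}
    - {"x":0,"y":0,"z":0,"roll":-0.03}

```text
time: 16.1
tool_pos: [571.2, -58.1, 77.3]
tcp_rot: [-3.141, 0.001, -0.596]
contact_force: [0.2, 3.3, -3.5]
grip_width: 13.7
```

```bash
python3 st.py
```

```text
16.1 [571.158 -58.098  77.292] yaw -0.596 q6 1.931 F [ 0.209  3.316 -3.504] M [0.935 0.382 0.132] 13.700479569684745
```

Call:
arm_command:
  targets:
    - {"x":0,"y":0,"z":0,"roll":-0.03}
    - {"x":0,"y":0,"z":0,"roll":-0.03}

```text
time: 16.27
tool_pos: [571.2, -58.2, 77.3]
tcp_rot: [-3.141, 0.001, -0.626]
contact_force: [-1.3, 4.6, -2.7]
grip_width: 13.6
```

```bash
python3 st.py
```

```text
16.2667 [571.161 -58.165  77.273] yaw -0.6257 q6 1.961 F [-1.346  4.55  -2.739] M [0.962 0.316 0.159] 13.59425853526068
```

Call:
arm_command:
  targets:
    - {"x":0,"y":0,"z":0,"roll":-0.03}
    - {"x":0,"y":0,"z":0,"roll":-0.03}

```text
time: 16.43
tool_pos: [571.2, -58.2, 77.2]
tcp_rot: [-3.142, 0.001, -0.655]
contact_force: [-1.4, 4.0, -3.1]
grip_width: 13.7
```

```bash
python3 st.py
```

```text
16.4333 [571.153 -58.193  77.246] yaw -0.6555 q6 1.991 F [-1.428  4.041 -3.127] M [1.047 0.322 0.089] 13.681684419591386
```

Call:
arm_command:
  targets:
    - {"x":0,"y":0,"z":0,"roll":-0.03}
    - {"x":0,"y":0,"z":0,"roll":-0.03}

```text
time: 16.6
tool_pos: [571.1, -58.3, 77.3]
tcp_rot: [3.142, 0.001, -0.685]
contact_force: [-0.4, 4.3, -3.6]
grip_width: 14.0
```

```bash
python3 st.py
```

```text
16.6 [571.148 -58.275  77.262] yaw -0.6853 q6 2.021 F [-0.435  4.322 -3.583] M [1.119 0.38  0.133] 14.015124174286244
```

Call:
arm_command:
  targets:
    - {"x":0,"y":0.05,"z":0,"roll":-0.03}
    - {"x":0,"y":0.05,"z":0,"roll":-0.03}

```text
time: 16.77
tool_pos: [571.2, -58.1, 77.3]
tcp_rot: [3.141, 0.0, -0.715]
contact_force: [-1.6, 3.3, -3.5]
grip_width: 13.8
```

```bash
python3 st.py
```

```text
16.7667 [571.199 -58.124  77.285] yaw -0.715 q6 2.051 F [-1.634  3.335 -3.519] M [0.887 0.465 0.224] 13.751217530639384
```

Call:
arm_command:
  targets:
    - {"x":0,"y":0.03,"z":0,"roll":-0.03}
    - {"x":0,"y":0.03,"z":0,"roll":-0.03}

```text
time: 16.93
tool_pos: [571.2, -58.1, 77.3]
tcp_rot: [3.141, 0.0, -0.744]
contact_force: [-0.6, 2.9, -3.6]
grip_width: 13.6
```

```bash
python3 st.py
```

```text
16.9333 [571.194 -58.077  77.286] yaw -0.7445 q6 2.081 F [-0.607  2.929 -3.607] M [0.713 0.543 0.375] 13.597198709149868
```

Call:
arm_command:
  targets:
    - {"x":0,"y":0,"z":0,"roll":-0.012}
    - {"x":0,"y":0,"z":0,"roll":-0.012}

```text
time: 17.1
tool_pos: [571.2, -58.1, 77.3]
tcp_rot: [3.141, 0.0, -0.757]
contact_force: [-1.1, 2.2, -4.7]
grip_width: 13.6
```

```bash
python3 st.py
```

```text
17.1 [571.237 -58.096  77.282] yaw -0.757 q6 2.094 F [-1.056  2.173 -4.716] M [0.511 0.484 0.522] 13.575291801235325
```

Call:
arm_command:
  targets:
    - {"x":0,"y":0,"z":0,"roll":0}

```text
time: 17.18
tool_pos: [571.2, -58.0, 77.3]
tcp_rot: [3.141, 0.0, -0.757]
contact_force: [-1.6, 1.6, -3.9]
grip_width: 13.8
```

```bash
python3 st.py
```

```text
17.1833 [571.249 -58.023  77.299] yaw -0.7569 q6 2.094 F [-1.599  1.559 -3.877] M [0.511 0.559 0.469] 13.803056505039898
```

Call:
arm_command:
  targets:
    - {"x":0,"y":0,"z":0,"roll":0.12}
    - {"x":0,"y":0,"z":0.3,"roll":0.2}
    - {"x":0,"y":0,"z":1.8,"roll":0.25}
    - {"x":0,"y":0,"z":3.4,"roll":0.3}
    - {"x":0.8,"y":3.8,"z":3.5,"roll":0.42}
    - {"x":1.5,"y":7.6,"z":3.5,"roll":0.54}
    - {"x":2.3,"y":11.4,"z":3.5,"roll":0.66}
    - {"x":3.1,"y":15.2,"z":3.2,"roll":0.78}

```text
time: 17.85
tool_pos: [604.2, 94.9, 110.9]
tcp_rot: [3.141, -0.004, 0.027]
contact_force: [0.8, -0.2, -3.2]
grip_width: 13.5
```

Call:
arm_command:
  targets:
    - {"x":0,"y":0.05,"z":-0.2,"roll":0.106}
    - {"x":0,"y":0.05,"z":-0.2,"roll":0.106}
    - {"x":0,"y":0.05,"z":-0.2,"roll":0.106}

```text
time: 18.1
tool_pos: [602.9, 94.2, 107.6]
tcp_rot: [3.14, -0.001, 0.125]
contact_force: [-0.6, -0.4, -2.9]
grip_width: 13.9
```

```bash
python3 st.py;python3 v.py f1.png 601.7 94.9;python3 st.py; python3 bo.py f1t.png
```

```text
18.1 [602.898  94.174 107.568] yaw 0.1253 q6 1.476 F [-0.627 -0.358 -2.862] M [-0.067  0.133  0.012] 13.87610631140311
18.15 [602.875  93.502 107.702] yaw 0.1238 q6 1.476 F [-0.166 -1.399 -2.92 ] M [-0.05   0.111  0.023] 13.85373346650145
110 54.3 [510.   33.7] [510.3  34. ] [22.  22.5] 84.1 m4 84.7
110 56.1 [570.9 -57.9] [571.  -57.7] [22.  22.6] 61.4 m4 61.4
130 46.7 [510.   33.7] [510.5  34. ] [20.5 21.2] 83.1 m4 84.2
130 35.4 [533.3  40. ] [531.8  36.7] [29.5 29.4] 86.6 m4 86.4
130 49.0 [570.8 -57.9] [571.  -57.9] [20.8 21.4] 61.4 m4 61.3
145 37.7 [510.4  33.3] [510.6  34. ] [19.9 20.1] 83.4 m4 83.4
145 42.7 [570.7 -58. ] [570.9 -57.8] [20.  20.5] 61.4 m4 61.6
```

View pics/f1.png

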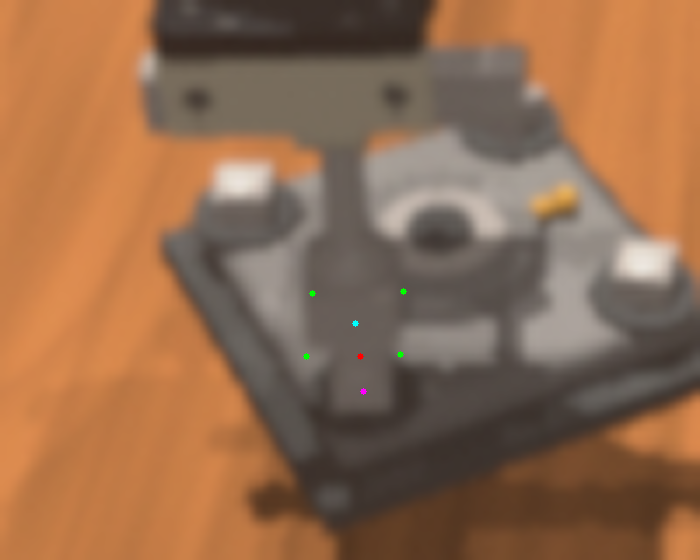

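Call:
arm_command:
  targets:
    - {"x":-0.05,"y":0.05,"z":-0.8,"roll":0}
    - {"x":-0.05,"y":0.05,"z":-1.4,"roll":0}
    - {"x":-0.05,"y":0.05,"z":-1.8,"roll":0}
    - {"x":-0.05,"y":0.05,"z":-2.0,"roll":0}

```text
time: 18.53
tool_pos: [601.3, 94.5, 86.2]
tcp_rot: [-3.142, 0.002, 0.126]
contact_force: [0.4, -0.3, -3.1]
grip_width: 13.6
```

```bash
python3 st.py
```

```text
18.5333 [601.308  94.514  86.194] yaw 0.1264 q6 1.475 F [ 0.404 -0.268 -3.14 ] M [-0.048  0.133 -0.004] 13.596869456266328
```

Call:
arm_command:
  targets:
    - {"x":0,"y":0,"z":-0.3,"roll":0}
    - {"x":0,"y":0,"z":-0.6,"roll":0}
    - {"x":0,"y":0,"z":-0.8,"roll":0}
    - {"x":0,"y":0,"z":-1.0,"roll":0}
    - {"x":0,"y":0,"z":-1.0,"roll":0}

```text
time: 18.95
tool_pos: [601.7, 95.2, 77.0]
tcp_rot: [3.142, 0.001, 0.128]
contact_force: [-0.1, -0.1, -3.5]
grip_width: 13.9
```

```bash
python3 st.py
```

```text
18.95 [601.723  95.177  77.001] yaw 0.1278 q6 1.474 F [-0.065 -0.052 -3.457] M [-0.073  0.142 -0.007] 13.913929581065615
```

Call:
arm_command:
  targets:
    - {"x":0.03,"y":-0.03,"z":0,"roll":-0.08}
    - {"x":0.03,"y":-0.03,"z":0,"roll":-0.16}
    - {"x":0.03,"y":-0.03,"z":0,"roll":-0.25}
    - {"x":0.03,"y":-0.03,"z":0,"roll":-0.34}
    - {"x":0.03,"y":-0.03,"z":0,"roll":-0.43}
    - {"x":0.03,"y":-0.03,"z":0,"roll":-0.52}
    - {"x":0.03,"y":-0.03,"z":0,"roll":-0.6}
    - {"x":0.03,"y":-0.03,"z":0,"roll":-0.66}

```text
time: 19.62
tool_pos: [602.1, 95.0, 77.5]
tcp_rot: [3.141, 0.0, -0.536]
contact_force: [-1.2, 0.1, -2.7]
grip_width: 13.9
```

```bash
python3 st.py
```

```text
19.6167 [602.077  94.967  77.53 ] yaw -0.5359 q6 2.138 F [-1.213  0.131 -2.688] M [0.028 0.326 0.097] 13.924764489011793
```

Call:
arm_command:
  targets:
    - {"x":0,"y":0,"z":0,"roll":-0.03}
    - {"x":0,"y":0,"z":0,"roll":-0.03}

```text
time: 19.78
tool_pos: [602.1, 94.9, 77.5]
tcp_rot: [3.141, 0.0, -0.563]
contact_force: [-0.3, -0.4, -2.5]
grip_width: 13.8
```

```bash
python3 st.py
```

```text
19.7833 [602.099  94.94   77.54 ] yaw -0.563 q6 2.165 F [-0.256 -0.417 -2.542] M [0.047 0.387 0.082] 13.7523657786287
```

Call:
arm_command:
  targets:
    - {"x":0,"y":0,"z":0,"roll":-0.03}
    - {"x":0,"y":0,"z":0,"roll":-0.03}

```text
time: 19.95
tool_pos: [602.1, 94.9, 77.5]
tcp_rot: [3.141, 0.0, -0.592]
contact_force: [-0.7, 0.2, -2.9]
grip_width: 13.9
```

```bash
python3 st.py
```

```text
19.95 [602.107  94.916  77.54 ] yaw -0.592 q6 2.194 F [-0.68   0.191 -2.943] M [0.05  0.377 0.062] 13.876599488872227
```

Call:
arm_command:
  targets:
    - {"x":0,"y":0,"z":0,"roll":-0.03}
    - {"x":0,"y":0,"z":0,"roll":-0.03}

```text
time: 20.12
tool_pos: [602.1, 94.9, 77.5]
tcp_rot: [3.141, 0.0, -0.622]
contact_force: [-1.1, -0.0, -0.8]
grip_width: 13.6
```

```bash
python3 st.py
```

```text
20.1167 [602.114  94.896  77.514] yaw -0.6216 q6 2.223 F [-1.09  -0.025 -0.845] M [0.073 0.448 0.082] 13.614881206826091
```

Call:
arm_command:
  targets:
    - {"x":0,"y":0,"z":0,"roll":-0.03}
    - {"x":0,"y":0,"z":0,"roll":-0.03}

```text
time: 20.28
tool_pos: [602.1, 94.9, 77.5]
tcp_rot: [3.141, 0.0, -0.651]
contact_force: [-1.5, 0.3, -2.4]
grip_width: 13.9
```

```bash
python3 st.py
```

```text
20.2833 [602.11   94.88   77.509] yaw -0.6514 q6 2.253 F [-1.523  0.305 -2.446] M [0.101 0.503 0.109] 13.871194590755415
```

Call:
arm_command:
  targets:
    - {"x":0,"y":0,"z":0,"roll":-0.03}
    - {"x":0,"y":0,"z":0,"roll":-0.03}

```text
time: 20.45
tool_pos: [602.1, 94.9, 77.5]
tcp_rot: [3.141, 0.0, -0.681]
contact_force: [-0.3, 0.3, -2.0]
grip_width: 13.9
```

```bash
python3 st.py
```

```text
20.45 [602.145  94.884  77.522] yaw -0.6809 q6 2.282 F [-0.341  0.325 -2.049] M [-0.015  0.515  0.307] 13.881892952890922
```

Call:
arm_command:
  targets:
    - {"x":0,"y":0,"z":0,"roll":-0.015}
    - {"x":0,"y":0,"z":0,"roll":-0.015}
    - {"x":0,"y":0,"z":0,"roll":-0.015}

```text
time: 20.7
tool_pos: [602.2, 94.9, 77.5]
tcp_rot: [3.141, 0.0, -0.696]
contact_force: [-1.8, 0.3, -1.0]
grip_width: 13.8
```

```bash
python3 st.py
```

```text
20.7 [602.176  94.861  77.48 ] yaw -0.696 q6 2.298 F [-1.781  0.252 -1.039] M [-0.036  0.571  0.43 ] 13.821354079564992
```

Call:
arm_command:
  targets:
    - {"x":0,"y":0,"z":0,"roll":0}

```text
time: 20.78
tool_pos: [602.2, 94.8, 77.4]
tcp_rot: [3.141, 0.0, -0.696]
contact_force: [-2.5, -0.4, -1.0]
grip_width: 14.4
```

```bash
python3 st.py
```

```text
20.7833 [602.155  94.842  77.448] yaw -0.6963 q6 2.298 F [-2.516 -0.411 -1.015] M [-0.023  0.642  0.413] 14.354329266037208
```

Call:
arm_command:
  targets:
    - {"x":0,"y":0,"z":0,"roll":0.12}
    - {"x":0,"y":0,"z":0.3,"roll":0.2}
    - {"x":0,"y":0,"z":1.8,"roll":0.25}
    - {"x":0,"y":0,"z":3.4,"roll":0.32}
    - {"x":1.8,"y":-2.8,"z":3.5,"roll":0.44}
    - {"x":4,"y":-6,"z":3.5,"roll":0.56}
    - {"x":6.1,"y":-9.2,"z":3.3,"roll":0.68}
    - {"x":6.1,"y":-9.2,"z":3.0,"roll":0.8}

```text
time: 21.45
tool_pos: [667.3, -4.0, 107.6]
tcp_rot: [3.138, -0.005, 0.104]
contact_force: [-1.3, -0.2, -3.2]
grip_width: 13.7
```

Call:
arm_command:
  targets:
    - {"x":0,"y":0,"z":0,"roll":0.01}
    - {"x":0,"y":0,"z":0,"roll":0.01}

```text
time: 21.62
tool_pos: [663.0, 2.7, 106.8]
tcp_rot: [-3.141, 0.001, 0.109]
contact_force: [0.7, -0.9, -2.4]
grip_width: 13.6
```

```bash
python3 st.py;python3 v.py g1.png 662.6 3.2;python3 bo.py g1t.png;python3 st.py
```

```text
21.6167 [663.041   2.746 106.785] yaw 0.1093 q6 1.35 F [ 0.688 -0.912 -2.355] M [-0.024  0.211  0.   ] 13.583018473653047
110 35.5 [554.3 -37.2] [558.6 -40.2] [14.6 47.4] 86.9 m4 43.2
110 54.5 [570.9 -57.6] [571.  -57.6] [21.7 22.6] 60.8 m4 61.1
130 46.6 [570.8 -57.5] [570.9 -57.6] [20.3 21.2] 61.3 m4 61.7
145 33.9 [570.8 -56.3] [570.9 -57.5] [19.5 20.4] 61.5 m4 60.9
21.7167 [662.989   3.767 107.512] yaw 0.1105 q6 1.35 F [-0.379  0.606 -3.651] M [-0.053  0.151 -0.028] 13.820822035714372
```

View pics/g1.png

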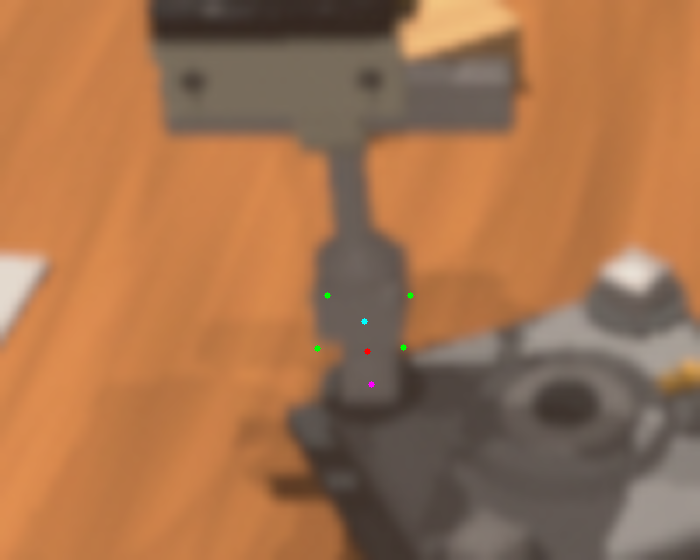

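Call:
arm_command:
  targets:
    - {"x":0,"y":0,"z":-0.8,"roll":0}
    - {"x":0,"y":0,"z":-1.4,"roll":0}
    - {"x":0,"y":0,"z":-1.8,"roll":0}
    - {"x":0,"y":0,"z":-2.0,"roll":0}

```text
time: 22.05
tool_pos: [662.5, 3.4, 86.2]
tcp_rot: [-3.141, 0.002, 0.113]
contact_force: [-0.3, 0.4, -2.9]
grip_width: 13.7
```

```bash
python3 st.py
```

```text
22.05 [662.487   3.424  86.211] yaw 0.1129 q6 1.348 F [-0.292  0.394 -2.936] M [-0.095  0.12   0.024] 13.662239532952137
```

Call:
arm_command:
  targets:
    - {"x":0,"y":0,"z":-0.3,"roll":0}
    - {"x":0,"y":0,"z":-0.6,"roll":0}
    - {"x":0,"y":0,"z":-0.8,"roll":0}
    - {"x":0,"y":0,"z":-0.95,"roll":0}
    - {"x":0,"y":0,"z":-0.95,"roll":0}

```text
time: 22.47
tool_pos: [663.1, 2.8, 77.6]
tcp_rot: [-3.142, 0.0, 0.113]
contact_force: [0.1, 0.6, -3.0]
grip_width: 13.8
```

```bash
python3 st.py
```

```text
22.4667 [663.114   2.822  77.583] yaw 0.1127 q6 1.347 F [ 0.111  0.591 -2.952] M [-0.075  0.149  0.036] 13.760401804638917
```

Call:
arm_command:
  targets:
    - {"x":0,"y":0.03,"z":0,"roll":-0.08}
    - {"x":0,"y":0.03,"z":0,"roll":-0.16}
    - {"x":0,"y":0.03,"z":0,"roll":-0.25}
    - {"x":0,"y":0.03,"z":0,"roll":-0.34}
    - {"x":0,"y":0.03,"z":0,"roll":-0.43}
    - {"x":0,"y":0.03,"z":0,"roll":-0.52}
    - {"x":0,"y":0.03,"z":0,"roll":-0.6}
    - {"x":0,"y":0.03,"z":0,"roll":-0.66}

```text
time: 23.13
tool_pos: [662.9, 3.3, 78.0]
tcp_rot: [3.141, 0.001, -0.551]
contact_force: [-0.8, 0.7, -1.6]
grip_width: 13.7
```

```bash
python3 st.py
```

```text
23.1333 [662.896   3.275  78.002] yaw -0.551 q6 2.011 F [-0.777  0.718 -1.634] M [0.084 0.401 0.099] 13.658114813236455
```

Call:
arm_command:
  targets:
    - {"x":0,"y":0,"z":0,"roll":-0.03}
    - {"x":0,"y":0,"z":0,"roll":-0.03}

```text
time: 23.3
tool_pos: [662.9, 3.2, 78.1]
tcp_rot: [3.141, 0.001, -0.578]
contact_force: [-1.1, -0.4, -2.5]
grip_width: 13.6
```

```bash
python3 st.py
```

```text
23.3 [662.94    3.227  78.051] yaw -0.5781 q6 2.038 F [-1.113 -0.396 -2.517] M [0.073 0.534 0.08 ] 13.60403617039711
```

Call:
arm_command:
  targets:
    - {"x":0,"y":0,"z":0,"roll":-0.03}
    - {"x":0,"y":0,"z":0,"roll":-0.03}

```text
time: 23.47
tool_pos: [662.9, 3.2, 78.0]
tcp_rot: [3.141, 0.001, -0.607]
contact_force: [-0.8, 0.5, -1.9]
grip_width: 13.9
```

```bash
python3 st.py
```

```text
23.4667 [662.948   3.194  78.007] yaw -0.6071 q6 2.067 F [-0.817  0.466 -1.928] M [0.098 0.583 0.068] 13.864107518478196
```

Call:
arm_command:
  targets:
    - {"x":0,"y":0,"z":0,"roll":-0.03}
    - {"x":0,"y":0,"z":0,"roll":-0.03}

```text
time: 23.63
tool_pos: [663.0, 3.2, 78.0]
tcp_rot: [3.141, 0.0, -0.637]
contact_force: [-2.2, 0.5, -1.5]
grip_width: 13.5
```

```bash
python3 st.py
```

```text
23.6333 [662.979   3.163  77.997] yaw -0.6367 q6 2.097 F [-2.163  0.487 -1.546] M [0.117 0.604 0.116] 13.45415087735753
```

Call:
arm_command:
  targets:
    - {"x":0,"y":0,"z":0,"roll":-0.03}
    - {"x":0,"y":0,"z":0,"roll":-0.03}

```text
time: 23.8
tool_pos: [663.0, 3.2, 78.0]
tcp_rot: [3.141, 0.0, -0.667]
contact_force: [-2.6, 0.1, -2.2]
grip_width: 13.4
```

```bash
python3 st.py
```

```text
23.8 [663.022   3.156  78.011] yaw -0.6665 q6 2.127 F [-2.638  0.126 -2.191] M [0.121 0.661 0.068] 13.38401247633614
```

Call:
arm_command:
  targets:
    - {"x":0,"y":0,"z":0,"roll":-0.03}
    - {"x":0,"y":0,"z":0,"roll":-0.03}

```text
time: 23.97
tool_pos: [663.0, 3.2, 78.0]
tcp_rot: [3.141, 0.0, -0.696]
contact_force: [-2.8, 0.9, -1.9]
grip_width: 13.8
```

```bash
python3 st.py
```

```text
23.9667 [663.023   3.17   77.979] yaw -0.6963 q6 2.156 F [-2.762  0.871 -1.905] M [0.104 0.697 0.105] 13.759169904462444
```

Call:
arm_command:
  targets:
    - {"x":0,"y":0,"z":0,"roll":-0.03}
    - {"x":0,"y":0,"z":0,"roll":-0.03}

```text
time: 24.13
tool_pos: [663.0, 3.1, 78.0]
tcp_rot: [3.141, 0.0, -0.726]
contact_force: [-2.5, 0.3, -1.8]
grip_width: 13.4
```

```bash
python3 st.py
```

```text
24.1333 [663.032   3.128  77.965] yaw -0.7262 q6 2.186 F [-2.451  0.322 -1.772] M [0.027 0.802 0.111] 13.403970035535389
```

Call:
arm_command:
  targets:
    - {"x":-0.02,"y":0,"z":0,"roll":-0.03}
    - {"x":-0.02,"y":0,"z":0,"roll":-0.03}

```text
time: 24.3
tool_pos: [663.0, 3.1, 78.0]
tcp_rot: [3.141, 0.0, -0.756]
contact_force: [-2.2, 1.3, -1.0]
grip_width: 14.1
```

```bash
python3 st.py
```

```text
24.3 [662.978   3.148  78.006] yaw -0.7561 q6 2.216 F [-2.203  1.307 -1.003] M [0.08  0.715 0.094] 14.126819432628544
```

Call:
arm_command:
  targets:
    - {"x":-0.02,"y":0,"z":0,"roll":-0.03}
    - {"x":-0.02,"y":0,"z":0,"roll":-0.03}

```text
time: 24.47
tool_pos: [662.9, 3.1, 78.0]
tcp_rot: [3.142, -0.0, -0.786]
contact_force: [-1.8, -0.7, -1.6]
grip_width: 14.0
```

```bash
python3 st.py
```

```text
24.4667 [662.891   3.142  77.979] yaw -0.7859 q6 2.246 F [-1.818 -0.7   -1.602] M [0.133 0.623 0.197] 13.985132818928063
```

Call:
arm_command:
  targets:
    - {"x":0,"y":0,"z":0,"roll":-0.025}
    - {"x":0,"y":0,"z":0,"roll":-0.025}
    - {"x":0,"y":0,"z":0,"roll":-0.025}

```text
time: 24.72
tool_pos: [662.9, 3.1, 77.9]
tcp_rot: [3.141, -0.0, -0.811]
contact_force: [-2.0, -0.4, -1.4]
grip_width: 13.4
```

```bash
python3 st.py
```

```text
24.7167 [662.891   3.135  77.941] yaw -0.811 q6 2.271 F [-2.004 -0.409 -1.39 ] M [0.049 0.644 0.366] 13.36026553012205
```

Call:
arm_command:
  targets:
    - {"x":0,"y":0,"z":0,"roll":-0.01}
    - {"x":0,"y":0,"z":0,"roll":-0.01}

```text
time: 24.88
tool_pos: [662.9, 3.1, 78.0]
tcp_rot: [3.142, -0.0, -0.822]
contact_force: [-1.1, 0.1, -1.1]
grip_width: 13.9
```

```bash
python3 st.py
```

```text
24.8833 [662.908   3.143  77.964] yaw -0.8222 q6 2.282 F [-1.12   0.051 -1.058] M [0.075 0.571 0.503] 13.903818860855608
```

Call:
arm_command:
  targets:
    - {"x":0,"y":0,"z":0,"roll":0.12}
    - {"x":0,"y":0,"z":0.3,"roll":0.2}
    - {"x":0,"y":0,"z":1.8,"roll":0.25}
    - {"x":0,"y":0,"z":3.4,"roll":0.32}
    - {"x":-3.5,"y":0.7,"z":3.5,"roll":0.44}
    - {"x":-7.3,"y":1.4,"z":3.5,"roll":0.56}
    - {"x":-11.3,"y":2.2,"z":3.5,"roll":0.66}
    - {"x":-15.2,"y":3.05,"z":3.1,"roll":0.72}

```text
time: 25.55
tool_pos: [510.1, 33.7, 109.5]
tcp_rot: [-3.141, -0.003, -0.098]
contact_force: [1.3, 0.8, -2.6]
grip_width: 13.6
```

Call:
arm_command:
  targets:
    - {"x":0,"y":0,"z":-0.2,"roll":0}
    - {"x":0,"y":0,"z":-0.2,"roll":0}
    - {"x":0,"y":0,"z":-0.2,"roll":0}

```text
time: 25.8
tool_pos: [512.4, 33.5, 107.8]
tcp_rot: [-3.142, -0.003, -0.103]
contact_force: [0.7, -0.8, -2.6]
grip_width: 14.2
```

```bash
python3 st.py;python3 v.py i1.png 510.4 33.9;python3 st.py
```

```text
25.8 [512.427  33.498 107.793] yaw -0.103 q6 1.59 F [ 0.703 -0.804 -2.593] M [-0.046  0.111 -0.023] 14.168394472628927
25.85 [513.011  33.33  107.792] yaw -0.1031 q6 1.59 F [ 0.035 -0.309 -2.138] M [ 0.005  0.164 -0.002] 13.908434436767836
```

View pics/i1.png

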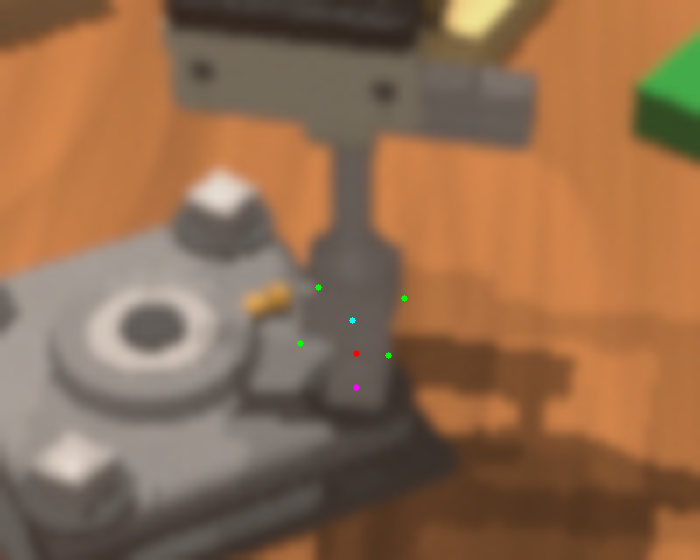

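Call:
arm_command:
  targets:
    - {"x":0,"y":0,"z":0,"roll":0}
    - {"x":0,"y":0,"z":0,"roll":0}
    - {"x":0,"y":0,"z":0,"roll":0}

```text
time: 26.1
tool_pos: [511.7, 33.4, 106.9]
tcp_rot: [3.142, -0.001, -0.103]
contact_force: [-0.2, -0.0, -2.8]
grip_width: 13.7
```

Call:
arm_command:
  targets:
    - {"x":-0.06,"y":0.04,"z":-0.7,"roll":0}
    - {"x":-0.06,"y":0.04,"z":-1.3,"roll":0}
    - {"x":-0.06,"y":0.04,"z":-1.7,"roll":0}
    - {"x":-0.06,"y":0.04,"z":-1.9,"roll":0}

```text
time: 26.43
tool_pos: [509.6, 34.1, 86.7]
tcp_rot: [3.141, 0.002, -0.102]
contact_force: [-0.1, -0.0, -3.3]
grip_width: 13.8
```

```bash
python3 st.py
```

```text
26.4333 [509.627  34.087  86.745] yaw -0.1022 q6 1.59 F [-0.064 -0.019 -3.333] M [-0.015  0.19  -0.006] 13.778373529054528
```

Call:
arm_command:
  targets:
    - {"x":0,"y":0,"z":-0.3,"roll":0}
    - {"x":0,"y":0,"z":-0.6,"roll":0}
    - {"x":0,"y":0,"z":-0.8,"roll":0}
    - {"x":0,"y":0,"z":-1.0,"roll":0}
    - {"x":0,"y":0,"z":-1.0,"roll":0}

```text
time: 26.85
tool_pos: [510.0, 34.1, 77.6]
tcp_rot: [3.141, 0.001, -0.102]
contact_force: [0.1, -0.1, -3.1]
grip_width: 13.7
```

```bash
python3 st.py
```

```text
26.85 [510.046  34.069  77.578] yaw -0.1021 q6 1.59 F [ 0.098 -0.088 -3.053] M [-0.085  0.2    0.004] 13.661699255176224
```

Call:
arm_command:
  targets:
    - {"x":0.04,"y":-0.01,"z":0,"roll":-0.08}
    - {"x":0.04,"y":-0.01,"z":0,"roll":-0.16}
    - {"x":0.04,"y":-0.01,"z":0,"roll":-0.25}
    - {"x":0.04,"y":-0.01,"z":0,"roll":-0.34}
    - {"x":0.04,"y":-0.01,"z":0,"roll":-0.43}
    - {"x":0.04,"y":-0.01,"z":0,"roll":-0.5}
    - {"x":0.04,"y":-0.01,"z":0,"roll":-0.56}
    - {"x":0.04,"y":-0.01,"z":0,"roll":-0.6}

```text
time: 27.52
tool_pos: [510.0, 34.2, 77.9]
tcp_rot: [3.141, 0.001, -0.705]
contact_force: [-1.6, 1.1, -3.2]
grip_width: 13.5
```

```bash
python3 st.py
```

```text
27.5167 [510.047  34.193  77.878] yaw -0.7051 q6 2.193 F [-1.612  1.1   -3.16 ] M [0.24  0.497 0.158] 13.50721882061334
```

Call:
arm_command:
  targets:
    - {"x":0,"y":0,"z":0,"roll":-0.03}
    - {"x":0,"y":0,"z":0,"roll":-0.03}

```text
time: 27.68
tool_pos: [510.1, 34.2, 77.9]
tcp_rot: [3.141, 0.001, -0.733]
contact_force: [-1.3, 1.8, -2.9]
grip_width: 13.9
```

```bash
python3 st.py
```

```text
27.6833 [510.086  34.216  77.87 ] yaw -0.733 q6 2.221 F [-1.317  1.798 -2.916] M [0.276 0.539 0.057] 13.90819476212712
```

Call:
arm_command:
  targets:
    - {"x":0,"y":0,"z":0,"roll":-0.03}
    - {"x":0,"y":0,"z":0,"roll":-0.03}

```text
time: 27.85
tool_pos: [510.2, 34.2, 77.9]
tcp_rot: [3.141, 0.001, -0.762]
contact_force: [-1.4, 1.4, -2.3]
grip_width: 14.0
```

```bash
python3 st.py
```

```text
27.85 [510.155  34.153  77.876] yaw -0.7622 q6 2.25 F [-1.356  1.378 -2.304] M [0.328 0.613 0.094] 13.98270091164106
```

Call:
arm_command:
  targets:
    - {"x":0,"y":0,"z":0,"roll":-0.03}
    - {"x":0,"y":0,"z":0,"roll":-0.03}

```text
time: 28.02
tool_pos: [510.2, 34.1, 77.9]
tcp_rot: [3.141, 0.001, -0.792]
contact_force: [-2.0, 1.4, -2.2]
grip_width: 13.8
```

```bash
python3 st.py
```

```text
28.0167 [510.173  34.147  77.866] yaw -0.7918 q6 2.279 F [-1.956  1.44  -2.181] M [0.372 0.722 0.095] 13.819161473616335
```

Call:
arm_command:
  targets:
    - {"x":0,"y":0,"z":0,"roll":-0.03}
    - {"x":0,"y":0,"z":0,"roll":-0.03}

```text
time: 28.18
tool_pos: [510.2, 34.1, 77.8]
tcp_rot: [3.141, 0.001, -0.822]
contact_force: [-3.0, 0.9, -2.8]
grip_width: 13.8
```

```bash
python3 st.py
```

```text
28.1833 [510.172  34.103  77.842] yaw -0.8216 q6 2.309 F [-3.048  0.911 -2.757] M [0.395 0.823 0.111] 13.827198316693828
```

Call:
arm_command:
  targets:
    - {"x":0,"y":0,"z":0,"roll":-0.03}
    - {"x":0,"y":0,"z":0,"roll":-0.03}

```text
time: 28.35
tool_pos: [510.2, 34.1, 77.9]
tcp_rot: [3.141, 0.001, -0.851]
contact_force: [-1.6, 2.0, -1.7]
grip_width: 13.8
```

```bash
python3 st.py
```

```text
28.35 [510.234  34.103  77.87 ] yaw -0.8513 q6 2.339 F [-1.628  1.961 -1.745] M [0.414 0.755 0.07 ] 13.79354978967165
```

Call:
arm_command:
  targets:
    - {"x":0,"y":0,"z":0,"roll":-0.03}
    - {"x":0,"y":0,"z":0,"roll":-0.03}

```text
time: 28.52
tool_pos: [510.2, 34.1, 77.8]
tcp_rot: [3.141, 0.001, -0.881]
contact_force: [-3.6, 1.7, -2.2]
grip_width: 13.8
```

```bash
python3 st.py
```

```text
28.5167 [510.244  34.073  77.847] yaw -0.881 q6 2.368 F [-3.649  1.656 -2.219] M [0.447 0.907 0.224] 13.76591184060726
```

Call:
arm_command:
  targets:
    - {"x":0,"y":0,"z":0,"roll":-0.025}
    - {"x":0,"y":0,"z":0,"roll":-0.025}
    - {"x":0,"y":0,"z":0,"roll":-0.025}

```text
time: 28.77
tool_pos: [510.3, 34.0, 77.8]
tcp_rot: [3.141, 0.0, -0.906]
contact_force: [-3.3, 1.0, -1.5]
grip_width: 13.9
```

```bash
python3 st.py
```

```text
28.7667 [510.336  33.99   77.848] yaw -0.9059 q6 2.393 F [-3.326  1.03  -1.546] M [0.412 0.996 0.402] 13.866175612627936
```

Call:
arm_command:
  targets:
    - {"x":0,"y":0,"z":0,"roll":-0.01}
    - {"x":0,"y":0,"z":0,"roll":-0.01}

```text
time: 28.93
tool_pos: [510.4, 33.9, 77.8]
tcp_rot: [3.141, 0.0, -0.917]
contact_force: [-3.3, 2.4, -2.6]
grip_width: 14.1
```

```bash
python3 st.py
```

```text
28.9333 [510.389  33.922  77.836] yaw -0.9172 q6 2.405 F [-3.277  2.403 -2.583] M [0.386 1.08  0.441] 14.104777990376329
```

Call:
arm_command:
  targets:
    - {"x":0,"y":0,"z":0,"roll":0.12}
    - {"x":0,"y":0,"z":0.3,"roll":0.2}
    - {"x":0,"y":0,"z":1.8,"roll":0.25}
    - {"x":0,"y":0,"z":3.6,"roll":0.35}
    - {"x":0,"y":-3.5,"z":4,"roll":0.47}
    - {"x":-0.2,"y":-7.5,"z":4,"roll":0.59}
    - {"x":-0.4,"y":-11.5,"z":4,"roll":0.71}
    - {"x":-0.5,"y":-15.5,"z":4,"roll":0.83}

```text
time: 29.6
tool_pos: [507.3, -113.7, 118.7]
tcp_rot: [3.14, -0.004, -0.11]
contact_force: [0.7, -0.5, -3.4]
grip_width: 13.8
```

Call:
arm_command:
  targets:
    - {"x":0,"y":-4,"z":0,"roll":0.1}
    - {"x":0,"y":-8,"z":0,"roll":0.17}
    - {"x":0,"y":-11.5,"z":0,"roll":0.17}
    - {"x":0,"y":-13.5,"z":0,"roll":0.17}
    - {"x":0,"y":-14.3,"z":0,"roll":0.17}
    - {"x":0,"y":-14.3,"z":0,"roll":0.17}
    - {"x":0,"y":-14.3,"z":0,"roll":0.17}

```text
time: 30.18
tool_pos: [506.3, -254.3, 117.9]
tcp_rot: [-3.142, -0.001, 0.054]
contact_force: [-0.6, 1.0, -3.4]
grip_width: 13.8
```

```bash
python3 st.py;python3 bo.py j1t.png;python3 v.py j1.png 504.1 -263.9;python3 st.py
```

```text
30.1833 [ 506.332 -254.335  117.864] yaw 0.0536 q6 0.916 F [-0.616  1.034 -3.409] M [ 0.008  0.163 -0.037] 13.836132403345323
110 53.8 [510.2  33.8] [510.1  34.1] [21.8 22. ] 51.0 m4 52.2
110 56.3 [570.9 -57.9] [571.  -57.8] [22.  22.7] 61.4 m4 61.1
110 53.6 [601.9  95.4] [601.8  95.2] [21.8 22.1] 62.8 m4 63.8
110 48.4 [662.6   3.1] [662.7   3.1] [21.4 21.2] 56.3 m4 57.0
130 46.2 [510.1  33.6] [510.1  34.1] [20.8 20.9] 51.1 m4 52.2
130 59.0 [533.4  38.1] [534.4  34.8] [20.4 54.5] 16.5 m4 55.8
130 32.9 [545.5 -12.7] [547.9 -15.9] [27.8 45.6] 46.6 m4 30.0
130 20.4 [556.   55.7] [555.7  57. ] [37.7 21.3] 33.0 m4 39.2
130 49.3 [570.8 -58. ] [571.  -57.9] [20.8 21.4] 61.4 m4 61.3
130 46.8 [601.8  95.3] [601.8  95. ] [20.8 20.8] 62.2 m4 64.0
130 41.0 [662.4   2.9] [662.6   3.1] [20.1 20.1] 55.9 m4 56.9
145 39.9 [510.   33.3] [510.1  34. ] [19.9 20.1] 51.3 m4 51.9
145 43.1 [570.7 -58. ] [571.  -57.9] [20.  20.6] 60.9 m4 61.4
145 40.7 [601.8  95.3] [601.9  95. ] [20.  19.8] 61.6 m4 63.6
145 34.5 [662.2   2.8] [662.5   2.9] [19.1 19.2] 55.2 m4 56.8
30.2833 [ 506.36  -253.202  117.98 ] yaw 0.0556 q6 0.916 F [-0.252  0.332 -2.619] M [-0.058  0.146  0.01 ] 13.984332756734261
```

View pics/j1.png

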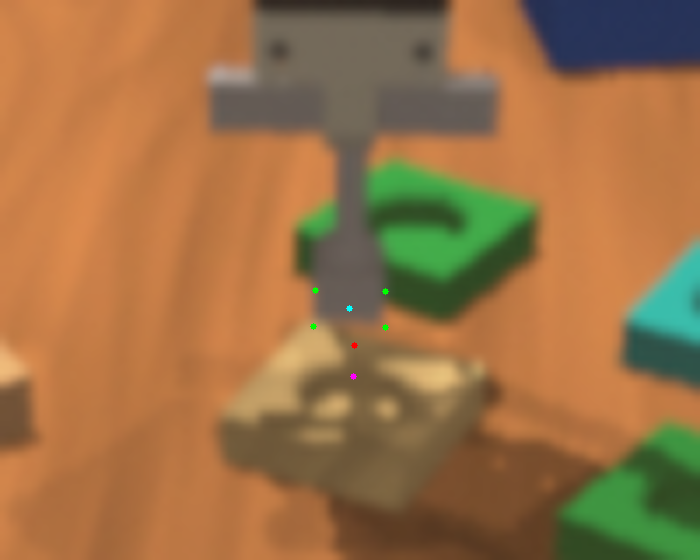

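View pics/j1t.png

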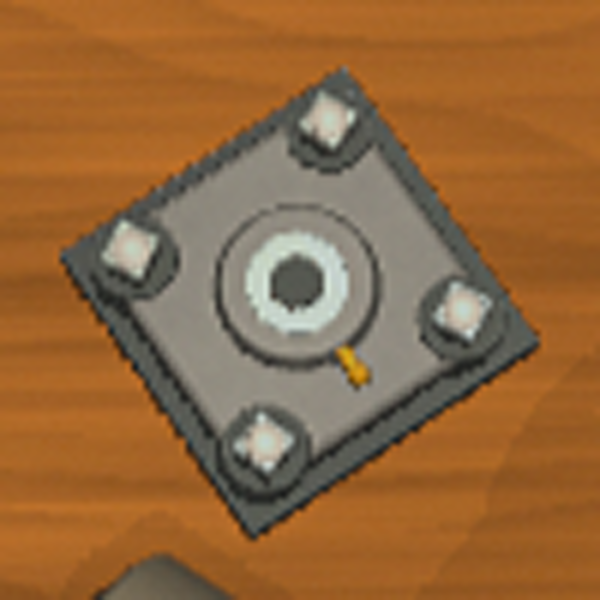

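```bash
python3 - <<'E'
from m import *
t=grab("top"); print(onz(t,400.75,205.4,26).round(1))
i=cv2.imread("pics/top0.png");x0,y0,k=370,175,8
im=cv2.resize(i[y0:y0+65,x0:x0+60],None,fx=k,fy=k,interpolation=cv2.INTER_CUBIC)
hsv=cv2.cvtColor(im,cv2.COLOR_BGR2HSV)
m=((hsv[...,0]>=19)&(hsv[...,0]<36)&(hsv[...,1]>60)&(hsv[...,2]>110)).astype(np.uint8)
cs,_=cv2.findContours(m,cv2.RETR_EXTERNAL,cv2.CHAIN_APPROX_NONE)
q=np.vstack([c for c in cs if cv2.contourArea(c)>200])[:,0].astype(float)
P=np.array([onz(t,(p[0]+.5)/k-.5+x0,(p[1]+.5)/k-.5+y0,26)[:2] for p in q],np.float32)
print(cv2.minAreaRect(P))
cv2.imwrite("pics/stmask.png",np.hstack([im,cv2.cvtColor(m*255,cv2.COLOR_GRAY2BGR)])[:,:800])
E
python3 st.py
```

```text
[ 503.8 -264.1   26. ]
((503.5099182128906, -263.49774169921875), (92.58666229248047, 93.0381851196289), 68.47135162353516)
30.3333 [ 506.413 -253.098  118.056] yaw 0.056 q6 0.916 F [ 0.54  -0.135 -2.532] M [0.05  0.152 0.033] 14.013959966761554
```

Call:
arm_command:
  targets:
    - {"x":-0.15,"y":-0.6,"z":-1,"roll":0.02}
    - {"x":-0.15,"y":-1.05,"z":-2,"roll":0.02}
    - {"x":-0.15,"y":-1.05,"z":-2.5,"roll":0.02}
    - {"x":-0.15,"y":-1.05,"z":-2.5,"roll":0.02}
    - {"x":-0.15,"y":-1.05,"z":-2.5,"roll":0.02}

```text
time: 30.75
tool_pos: [504.5, -264.4, 92.5]
tcp_rot: [-3.141, 0.001, 0.075]
contact_force: [0.6, 0.1, -3.4]
grip_width: 13.6
```

```bash
python3 st.py;python3 v.py k1.png 503.8 -264; python3 st.py
```

```text
30.75 [ 504.493 -264.399   92.509] yaw 0.0745 q6 0.879 F [ 0.615  0.076 -3.439] M [-0.023  0.17   0.023] 13.567533501646729
30.8 [ 504.773 -264.653   92.974] yaw 0.0746 q6 0.879 F [-0.151 -0.042 -3.315] M [-0.021  0.181 -0.035] 13.81523638052473
```

View pics/k1.png

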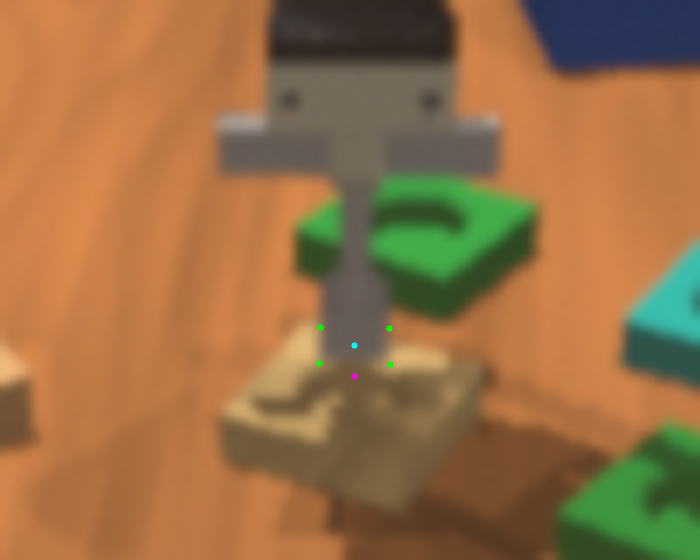

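Above the pocket and matching the prediction. Lower it (rim at z≈49 → 8).

Call:
arm_command:
  targets:
    - {"x":0,"y":0,"z":-0.8,"roll":0}
    - {"x":0,"y":0,"z":-1.6,"roll":0}
    - {"x":0,"y":0,"z":-2.2,"roll":0}
    - {"x":0,"y":0,"z":-2.8,"roll":0}
    - {"x":0,"y":0,"z":-2.8,"roll":0}

```text
time: 31.22
tool_pos: [503.7, -264.4, 63.2]
tcp_rot: [-3.14, 0.002, 0.074]
contact_force: [-0.9, 0.8, -2.7]
grip_width: 14.0
```

```bash
python3 st.py
```

```text
31.2167 [ 503.705 -264.418   63.186] yaw 0.0744 q6 0.878 F [-0.922  0.751 -2.668] M [-0.063  0.201 -0.006] 13.991153766818263
```

Call:
arm_command:
  targets:
    - {"x":0,"y":0,"z":-0.4,"roll":0}
    - {"x":0,"y":0,"z":-0.8,"roll":0}
    - {"x":0,"y":0,"z":-1.0,"roll":0}
    - {"x":0,"y":0,"z":-1.1,"roll":0}
    - {"x":0,"y":0,"z":-1.1,"roll":0}

```text
time: 31.63
tool_pos: [504.5, -265.0, 53.7]
tcp_rot: [-3.141, 0.0, 0.074]
contact_force: [-0.8, -0.8, -2.7]
grip_width: 14.0
```

```bash
python3 st.py
```

```text
31.6333 [ 504.502 -264.99    53.721] yaw 0.0744 q6 0.878 F [-0.844 -0.772 -2.747] M [-0.076  0.13  -0.032] 13.962362650188838
```

Call:
arm_command:
  targets:
    - {"x":0,"y":0,"z":-0.1,"roll":0}
    - {"x":0,"y":0,"z":-0.2,"roll":0}
    - {"x":0,"y":0,"z":-0.2,"roll":0}

```text
time: 31.88
tool_pos: [504.7, -265.1, 51.9]
tcp_rot: [3.141, -0.0, 0.074]
contact_force: [-0.5, 0.6, -2.6]
grip_width: 13.7
```

```bash
python3 st.py
```

```text
31.8833 [ 504.659 -265.104   51.927] yaw 0.0744 q6 0.878 F [-0.532  0.561 -2.646] M [-0.085  0.192 -0.021] 13.711371178240116
```

Call:
arm_command:
  targets:
    - {"x":0,"y":0.05,"z":-0.1,"roll":0}
    - {"x":0,"y":0.05,"z":-0.1,"roll":0}

```text
time: 32.05
tool_pos: [504.9, -265.0, 51.7]
tcp_rot: [3.14, -0.001, 0.075]
contact_force: [-0.8, -0.9, 2.3]
grip_width: 13.9
```

```bash
python3 st.py
```

```text
32.05 [ 504.884 -264.965   51.684] yaw 0.0747 q6 0.879 F [-0.751 -0.927  2.282] M [-0.181  0.414  0.044] 13.864216334933014
```

Call:
arm_command:
  targets:
    - {"x":0,"y":0,"z":-0.1,"roll":0}
    - {"x":0,"y":0,"z":-0.1,"roll":0}

```text
time: 32.22
tool_pos: [505.1, -265.1, 51.6]
tcp_rot: [3.14, -0.001, 0.075]
contact_force: [-2.6, 0.9, 9.5]
grip_width: 13.9
```

```bash
python3 st.py; python3 v.py l1.png 503.8 -264
```

```text
32.2167 [ 505.148 -265.061   51.586] yaw 0.0746 q6 0.879 F [-2.643  0.888  9.47 ] M [ 0.035  0.766 -0.033] 13.882774676799372
```

View pics/l1.png

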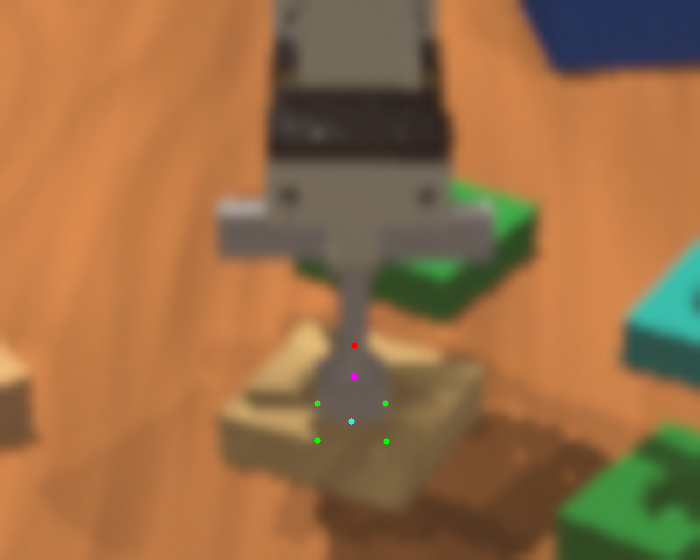

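Call:
arm_command:
  targets:
    - {"x":0,"y":0,"z":0.1,"roll":0}
    - {"x":0,"y":0,"z":0.1,"roll":0}

```text
time: 32.43
tool_pos: [505.0, -264.9, 51.7]
tcp_rot: [3.14, -0.001, 0.074]
contact_force: [-1.3, 0.1, 5.3]
grip_width: 13.8
```

```bash
python3 st.py
```

```text
32.4333 [ 504.979 -264.925   51.651] yaw 0.0745 q6 0.879 F [-1.326  0.08   5.319] M [-0.11   0.498  0.017] 13.806724229301173
```

Call:
arm_command:
  targets:
    - {"x":0,"y":0,"z":0,"roll":0}
    - {"x":0,"y":0,"z":0,"roll":0}
    - {"x":0,"y":0,"z":0,"roll":0}
    - {"x":0,"y":0,"z":0,"roll":0}
    - {"x":0,"y":0,"z":0,"roll":0}
    - {"x":0,"y":0,"z":0,"roll":0}
    - {"x":0,"y":0,"z":0,"roll":0}
    - {"x":0,"y":0,"z":0,"roll":0}
  fingers: 0.6

```text
time: 33.1
tool_pos: [504.6, -264.5, 50.9]
tcp_rot: [3.142, 0.0, 0.074]
contact_force: [0.3, -0.1, 0.7]
grip_width: 54.7
```

```bash
python3 st.py; python3 v.py l2.png 503.8 -264
```

```text
33.1 [ 504.607 -264.538   50.893] yaw 0.0744 q6 0.879 F [ 0.287 -0.12   0.68 ] M [-0.068  0.21   0.043] 54.654246743754605
```

View pics/l2.png

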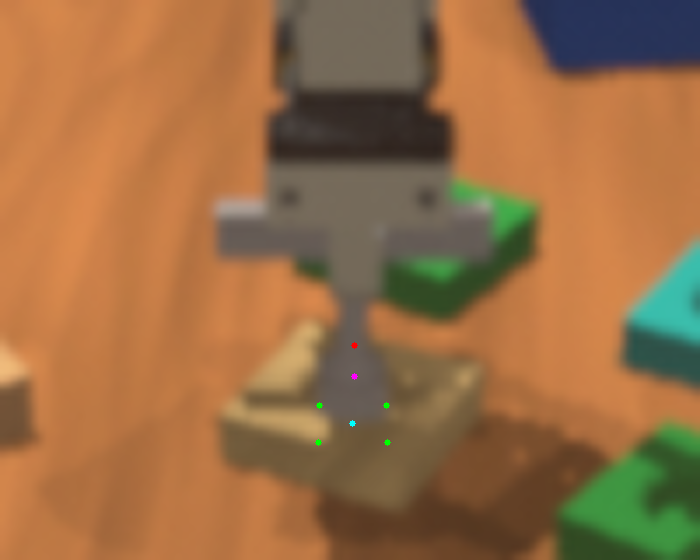

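Wrench stands upright and free. Lift straight up, then move aside.

Call:
arm_command:
  targets:
    - {"x":0,"y":0,"z":1.5,"roll":0}
    - {"x":0,"y":0,"z":4,"roll":0}
    - {"x":0,"y":0,"z":7,"roll":0}
    - {"x":0,"y":0,"z":11,"roll":0}
    - {"x":0,"y":0,"z":14,"roll":0}
    - {"x":0,"y":0,"z":14,"roll":0}

```text
time: 33.65
tool_pos: [507.5, -266.5, 198.1]
tcp_rot: [3.134, -0.01, 0.075]
contact_force: [1.1, -0.5, 1.2]
grip_width: 55.2
```

Call:
arm_command:
  targets:
    - {"x":-4,"y":4,"z":0,"roll":0}
    - {"x":-5,"y":8,"z":0,"roll":0}
    - {"x":-7,"y":12,"z":0,"roll":0}
    - {"x":-9,"y":16,"z":0,"roll":0}
    - {"x":-9,"y":20,"z":0,"roll":0}
    - {"x":-9,"y":24,"z":0,"roll":0}
    - {"x":-9,"y":26,"z":0,"roll":0}
    - {"x":-9,"y":26,"z":0,"roll":0}

```text
time: 34.32
tool_pos: [413.4, 0.5, 190.9]
tcp_rot: [-3.14, -0.0, 0.079]
contact_force: [-0.0, -0.1, 0.3]
grip_width: 55.0
```

```bash
python3 st.py; python3 - <<'E'
from m import *
t=grab("top");s=grab("side")
cv2.imwrite("pics/end_t.png",t["img"]);cv2.imwrite("pics/end_s.png",s["img"])
for a,c,box,q in blobs(t,360,160,80,80,130,amin=60):
    P=np.array([onz(t,*p,118) for p in q])[:,:2].astype(np.float32)
    print(round(a),cv2.minAreaRect(P))
E
```

```text
34.3167 [413.416   0.531 190.894] yaw 0.0794 q6 1.304 F [-0.02  -0.134  0.26 ] M [-0.062  0.166  0.024] 54.987653298652965
204 ((505.1404113769531, -265.7506103515625), (119.91871643066406, 13.578807830810547), 4.308499336242676)
```

View pics/end_t.png

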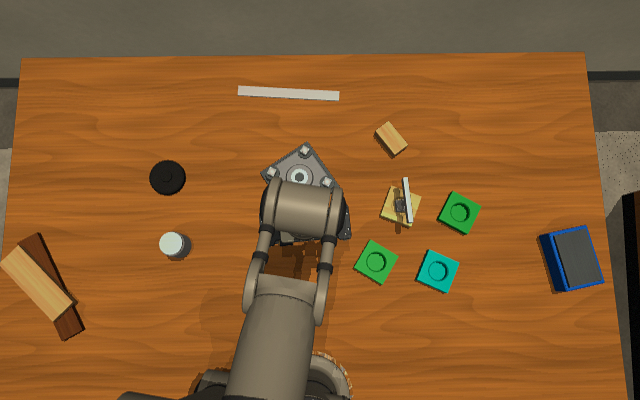

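View pics/end_s.png

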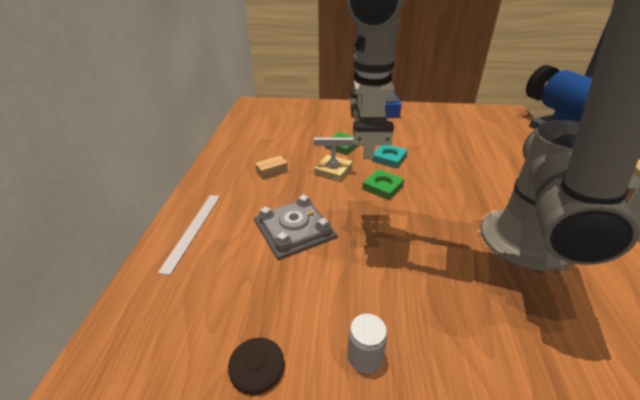

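The top view shows the wrench upright in its stand (bar centre at about pixel 407,200). The wheel, can, block and look-alike stands have not moved, and the arm is clear of everything.

```bash
python3 -c "
from plant import bot
print(bot.close_job())"
```

```text
the job is handed in; nothing more can be done
None
```

The job is handed in at about 34 s of the 72 s allowed. All four bolts are on their stops and the wrench is back upright in the stand's pocket.

**Half tight:** I turned bolt 2 and then bolt 4 to half tight first. Their turns measured from above were about 0.51 and 0.56 rad. Working back from the stops, that put bolt 4 at about 0.64 rad and bolt 2 at only about 0.50 rad, the low side of 0.6. I noticed this only when bolt 2 reached its stop, so it was not corrected.

**Firm against the stops:** I tightened in cross order 1, 3, 2, 4. The last wrist readings, which are noisy, were:

| Bolt | Torque at the stop (N m) |
|---|---|
| 1 | 0.47 (one reading of 0.52) |
| 3 | 0.41–0.43 |
| 2 | 0.50 (single reading) |
| 4 | 0.44 (single reading) |

All are within 0.35 to 0.6. Side forces at the bolts stayed under about 5 N, and I did not press down on them.

**Final check:** The pictures show all four heads turned as expected and the wrench within about 2 mm of its starting place. The bystanders are where they were, and the gripper is clear of everything.

**Disagreement:** The fingertips really sit about 38 mm above the reported tool position. My first closing therefore shut on empty air above the T bar, moving nothing. I corrected for it from the side camera, and the heights agreed afterwards.

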